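# Pack a two-tote tablet order for dispatch

## Task

Lift the upper tote out of the nested pair and stand it squarely inside the taped bay, then stand every brown jar upright in it. Then set the other tote on top turned end for end (yellow end over blue end), so that it stacks on the first one and does not nest down onto the jars, and stand every white jar upright in that upper tote. Leave the carton, tape roll and clipboard where they are.

Things in the scene. Friction and masses are not known exactly. Their poses are not given: they have to be found in the camera images.
- tote_1_c (a point): Tote 1, at the start nested in tote 2, same way round, 30 mm higher. Both: blue open stack-nest totes, rim 250 (x) x 180 (y) mm, 105 high, 0.2 to 0.33 kg; the rim is an upright band 12 thick, 30 deep; below it 2 mm walls slope in to a base 208 x 138; floor 3 thick, flat 155 (x) x 130 (y). Point: centre, 52.5 above the underside; x to the yellow end, z up
- tote_1_mark (a point): Tote 1: top middle of its yellow rim end (119 mm from the centre along +x); the rest of the rim is blue. The rim band can be pinched from above, best at the middle of a long side (84 mm from the centre along y)
- tote_2_c (a point): Tote 2, like tote 1, under it on the bench at the start. Point: centre, 52.5 mm above the underside; x to its yellow end, z up. Same way round, totes nest: the upper sinks until the rims meet or it lands on the contents. Turned half a turn, the upper base rests on saddles inside the lower tote's ends, 10 mm below its rim (95 mm above its base), with 8 mm of play each way
- tote_2_mark (a point): Tote 2: top middle of its yellow rim end (119 mm from the centre along +x); rim as tote 1's
- bay: dispatch bay: a black rectangle on the bench top outlined in yellow tape 18 mm wide, 290 mm (x) by 220 mm (y) inside the lines, flat (no thickness to speak of). Origin at its centre on the bench top; x along its length
- brown_1_c (a point): brown_1: dark brown-red jar of tablets, 50 mm diameter and 68 mm high (the top 15 mm is the cap, 45 mm diameter), 0.08 to 0.15 kg, heavy at the bottom, standing on the bench at the start; may be absent. Point at its centre, 34 mm above its base; z points to the cap; white cap, paper label
- brown_2_c (a point): brown_2: dark brown-red jar of tablets, 50 mm diameter and 68 mm high (the top 15 mm is the cap, 45 mm diameter), 0.08 to 0.15 kg, heavy at the bottom, standing on the bench at the start; may be absent. Point at its centre, 34 mm above its base; z points to the cap; white cap, paper label
- brown_3_c (a point): brown_3: dark brown-red jar of tablets, 50 mm diameter and 68 mm high (the top 15 mm is the cap, 45 mm diameter), 0.08 to 0.15 kg, heavy at the bottom, standing on the bench at the start; may be absent. Point at its centre, 34 mm above its base; z points to the cap; white cap, paper label
- white_1_c (a point): white_1: white jar of tablets, 50 mm diameter and 68 mm high (the top 15 mm is the cap, 45 mm diameter), 0.08 to 0.15 kg, heavy at the bottom, standing on the bench at the start; may be absent. Point at its centre, 34 mm above its base; z points to the cap; blue cap, green label
- white_2_c (a point): white_2: white jar of tablets, 50 mm diameter and 68 mm high (the top 15 mm is the cap, 45 mm diameter), 0.08 to 0.15 kg, heavy at the bottom, standing on the bench at the start; may be absent. Point at its centre, 34 mm above its base; z points to the cap; blue cap, green label
- white_3_c (a point): white_3: white jar of tablets, 50 mm diameter and 68 mm high (the top 15 mm is the cap, 45 mm diameter), 0.08 to 0.15 kg, heavy at the bottom, standing on the bench at the start; may be absent. Point at its centre, 34 mm above its base; z points to the cap; blue cap, green label
- carton_c (a point): bystander: white and blue tablet carton 52 x 135 x 42 mm, point at its centre
- tape_c (a point): bystander: roll of brown packing tape, 104 mm diameter, 48 mm high, point at its centre
- board_c (a point): bystander: clipboard 230 x 160 mm lying flat, point at its centre

How it is judged (in metres and radians):
On the way, in this order (a step that is already met when the one before it is completed fails the run):
1. tote 1 stands squarely in the taped bay, released (horizontal distance between tote_1_c and bay below 0.03 m and angle between the x axis of tote_1_c and the x axis of bay, either way round below 0.17 rad and height (world z) of tote_1_c below 0.058 m and angle between tote_1_c's own z axis and vertical below 0.05 rad and contact force between the fingers and tote_1 below 0.5 N and linear speed of tote_1 below 0.02 m/s), for 0.2 s.
2. every brown jar stands upright on the floor of tote 1, released (all of step 1 and x of brown_1_c in the frame of tote_1_c between -0.1 and 0.1 m and y of brown_1_c in the frame of tote_1_c between -0.07 and 0.07 m and z of brown_1_c in the frame of tote_1_c between -0.023 and -0.008 m and angle between each of brown_1_c, brown_2_c, brown_3_c's own z axis and vertical below 0.12 rad and linear speed of each of brown_1, brown_2, brown_3 below 0.02 m/s and contact force between the fingers and brown_1 below 0.5 N and x of brown_2_c in the frame of tote_1_c between -0.1 and 0.1 m and y of brown_2_c in the frame of tote_1_c between -0.07 and 0.07 m and z of brown_2_c in the frame of tote_1_c between -0.023 and -0.008 m and contact force between the fingers and brown_2 below 0.5 N and x of brown_3_c in the frame of tote_1_c between -0.1 and 0.1 m and y of brown_3_c in the frame of tote_1_c between -0.07 and 0.07 m and z of brown_3_c in the frame of tote_1_c between -0.023 and -0.008 m and contact force between the fingers and brown_3 below 0.5 N), for 0.2 s.
3. tote 2, turned end for end, is stacked on tote 1 and released, the brown jars still upright below (all of step 2 and z of tote_2_c in the frame of tote_1_c between 0.088 and 0.101 m and horizontal distance between tote_2_c and tote_1_c below 0.018 m and x of tote_2_mark in the frame of tote_1_c below -0.09 m and angle between tote_2_c's own z axis and vertical below 0.05 rad and contact force between the fingers and tote_2 below 0.5 N and linear speed of tote_2 below 0.02 m/s), for 0.3 s.
At the end, for the whole second after the job is handed in: Tote 1 flat in the bay (30 mm, 0.17 rad), every brown jar upright (0.12 rad) on its floor; tote 2 on its saddles turned half a turn (base 88 to 101 mm up, centres within 18 mm, level within 0.05 rad), every white jar upright on its floor; all released, at rest (all of step 3 and x of white_1_c in the frame of tote_2_c between -0.1 and 0.1 m and y of white_1_c in the frame of tote_2_c between -0.07 and 0.07 m and z of white_1_c in the frame of tote_2_c between -0.023 and -0.008 m and angle between each of white_1_c, white_2_c, white_3_c's own z axis and vertical below 0.12 rad and linear speed of each of white_1, white_2, white_3 below 0.02 m/s and contact force between the fingers and white_1 below 0.5 N and x of white_2_c in the frame of tote_2_c between -0.1 and 0.1 m and y of white_2_c in the frame of tote_2_c between -0.07 and 0.07 m and z of white_2_c in the frame of tote_2_c between -0.023 and -0.008 m and contact force between the fingers and white_2 below 0.5 N and x of white_3_c in the frame of tote_2_c between -0.1 and 0.1 m and y of white_3_c in the frame of tote_2_c between -0.07 and 0.07 m and z of white_3_c in the frame of tote_2_c between -0.023 and -0.008 m and contact force between the fingers and white_3 below 0.5 N); the robot touches nothing.
It fails at once if tote 2 comes down on a brown jar in tote 1 (more than 5 N) ((contact force between brown_1 and tote_2 above 5 N and horizontal distance between brown_1_c and tote_1_c below 0.11 m) or (contact force between brown_2 and tote_2 above 5 N and horizontal distance between brown_2_c and tote_1_c below 0.11 m) or (contact force between brown_3 and tote_2 above 5 N and horizontal distance between brown_3_c and tote_1_c below 0.11 m)).
It fails at once if the tablet carton is moved more than 30 mm (distance of carton_c from where it was at the start of the episode above 0.03 m).
It fails at once if the tape roll is moved more than 30 mm (distance of tape_c from where it was at the start of the episode above 0.03 m).
It fails at once if the clipboard is moved more than 30 mm (distance of board_c from where it was at the start of the episode above 0.03 m).
Of brown_1, brown_2, brown_3 only 2 to 3 are there at a start; the rules pass over those that are not, and their reading is None.
Of white_1, white_2, white_3 only 1 to 2 are there at a start; the rules pass over those that are not, and their reading is None.
At some moment in a run one of brown_1, brown_2, brown_3, white_1, white_2, white_3 may be knocked a few centimetres aside while the robot is not near it.
It also fails if it takes over 210 s, if anything falls off the work surface, if the arm or the gripper's body presses on something with over 40 N, if the wrist force passes 120 N, or if a joint passes its speed limit or range.

## Robot

A 7-joint arm with a two-finger parallel gripper is mounted at the origin on the work surface. World frame = base frame: x ahead of the robot, y to its left, z up, the work surface at z = 0. Lengths are in m, angles in degrees, forces in N, time in s.
With the tool pointing down it reaches from about 0.4 to 0.85 m from the base axis. Payload 4.4 kg.
Tool frame: the origin (TCP) lies at the very end of the fingers, on their centre line; the grasp point (between the pads) lies 19 mm behind it; z points along the fingers, y is the direction in which the jaws open and shut (so a half turn about z gives the same grasp; the last joint's range is limited). The gripper opens to 94 mm and grips with 3 to 60 N. Pads are 16 mm wide; open, the fingers measure 119 mm over their backs; the gripper's body (75 mm by 177 mm) begins 78 mm behind the grasp point.
Start: joints at [-77.796, 36.005, 2.206, 86.941, -1.547, 57.084, -1.146], TCP at [0.179, 0.625, 0.205] pointing down, gripper open.
Joint ranges: [-175.42, 175.42], [-21.48, 121.26], [-71.46, 75.88], [10.55, 141.38], [-63.04, 243.04], [13.31, 113.54], [-168.57, 168.57]. Speed limits (degrees/s): [147.25, 147.25, 180, 180, 180, 180, 180].

## Interface

Orientations are given as [roll, pitch, yaw] about the fixed x, y, z axes, in that order (R = Rz(yaw) Ry(pitch) Rx(roll)).
In Python, from plant import manip gives the robot as it stands.
- The arm moves only by the shell command python3 -m jog 'ROWS' [FORCE]. ROWS is text: rows parted by semicolons, each of 7 numbers parted by spaces: the turn, a rotation vector about the tool's x, y, z in degrees, then the shift along the tool's x, y, z in m, then the opening, from 0 (shut) to 1 (fully open). In form: rx ry rz x y z hand; .... A call has exactly 8 rows; each row shifts and turns the pose as measured when the row begins, along the tool's axes as they then stand; what a row does not reach is not made up. A row lasts 1/10 s, in which the tool goes at most 50 mm and 8.59 degrees, less where a joint would pass 70% of its speed; a pose out of reach is approached as far as the arm can. A call with a gripper value outside its range is refused whole. The fingers move at their own pace and stop on an object; FORCE is the grip in N (left out, the last holds). Time passes only in rows, so rows that do not move let the fingers close, or fill a call up. It gives the time, the measured TCP pose, the force and the opening at its end, in the units of the state.
- manip.get_state(): the state, without advancing time (a new reading comes with each control period).
- manip.camera(name): name is "scene" or "top" or "wrist"; returns a dict with "image" (480x640x3 uint8, red, green, blue), "depth" (480x640 float32, m along the optical axis (not along the pixel's ray), 0 where there is no reading), "K" (3x3 intrinsics, pixels), "view" (4x4, takes a point from world to camera coordinates); the wrist camera has in their place "T_tool_cam" (4x4, takes a point from camera to tool coordinates, whose origin is the TCP and whose axes are the flange's). Camera axes: x right, y down, z forward; pixel columns grow to the right and rows downward; lengths in m; the calibration is good to about 2 mm. A picture is of the moment at which its call begins: read the wrist's pose just before it.
- manip.sign_off(): hands the job in, once; it reports no verdict.
The state is a dict: "time_s": time; "qpos": joint angles; "qd": joint speeds; "effort": joint torques, N m; "position": TCP position; "tcp_rot": TCP orientation; "contact_force": force on the tool from outside, world axes, zero at the start; "wrist_torque": the same for the moment, N m; "opening": finger opening in m.
Only numpy, scipy, OpenCV 4.12 (cv2) and the standard library are available. Lean on these libraries where they do the work, as an engineer would, in place of code of your own. Each camera call takes 0.05 s, during which the arm holds its last target. There are 200 camera calls.

## Working session

There is one attempt and no reset: what is moved stays moved. The work goes in short steps, Python scripts to look and compute and a shell command to move; the robot and the scene stay as the last step left them, time stands still between calls to the robot, and variables do not carry over. Pictures are saved under pics/ and viewed, about 12 in all and at most 16, crops included, and the job is handed in when it is done.

```bash
mkdir -p pics; ls; cat > h.py <<'E'
import numpy as np, cv2, sys
from plant import manip
from scipy.spatial.transform import Rotation as R
def cam(name,fn=None):
    s=manip.get_state(); c=manip.camera(name)
    if 'view' in c: T=np.linalg.inv(np.array(c['view']))
    else:
        W=np.eye(4); W[:3,:3]=R.from_euler('xyz',s['tcp_rot'],degrees=True).as_matrix(); W[:3,3]=s['position']
        T=W@np.array(c['T_tool_cam'])
    if fn: cv2.imwrite('pics/'+fn,c['image'][:,:,::-1])
    K=np.array(c['K']);d=np.array(c['depth'])
    v,u=np.mgrid[:480,:640]
    P=np.stack([(u-K[0,2])/K[0,0]*d,(v-K[1,2])/K[1,1]*d,d],-1)@T[:3,:3].T+T[:3,3]
    P[d==0]=np.nan
    return c['image'],P,s,(K,T)
def ray(u,v,z,KT):
    K,T=KT; r=T[:3,:3]@np.array([(u-K[0,2])/K[0,0],(v-K[1,2])/K[1,1],1]); o=T[:3,3]
    return o+r*(z-o[2])/r[2]
E
python3 - <<'E'
from h import *
s=manip.get_state(); print(s)
im,P,_,KT=cam('top','top1.png'); np.savez('top1.npz',im=im,P=P,K=KT[0],T=KT[1]); print(KT)
im,P,_,KT=cam('scene','scene1.png'); np.savez('scene1.npz',im=im,P=P,K=KT[0],T=KT[1])
E
```

```text
pics
{'time_s': 0.0, 'qpos': array([-77.79647447,  36.05755662,   2.202416  ,  86.99644816,
        -1.54707267,  57.08530584,  -1.14532052]), 'qd': array([-0.04974028, -0.03406436,  0.00071995,  0.00595005,  0.01593215,
       -0.11629341, -0.09110524]), 'effort': array([ 3.10548940e-04, -5.49739766e+01,  1.14361312e+00, -1.86621022e+01,
       -5.22421917e-02,  2.38817831e-02,  1.26351570e-04]), 'position': array([0.17865856, 0.6242515 , 0.20456698]), 'tcp_rot': array([-1.79890369e+02,  1.24009992e-03,  1.64027071e+02]), 'contact_force': array([ 0.30151467, -0.70298805, -0.02266034]), 'wrist_torque': array([-0.02391716,  0.01364457,  0.01722386]), 'opening': 0.09378538948681957}
(array([[464.16804567,   0.        , 315.72874532],
       [  0.        , 464.16804567, 246.13743609],
       [  0.        ,   0.        ,   1.        ]]), array([[-0.01039948, -0.99555887,  0.09356491,  0.34870564],
       [-0.99991538,  0.01108484,  0.00680822,  0.0758725 ],
       [-0.00781514, -0.09348619, -0.9955899 ,  1.46596231],
       [ 0.        ,  0.        ,  0.        ,  1.        ]]))
```

View pics/top1.png

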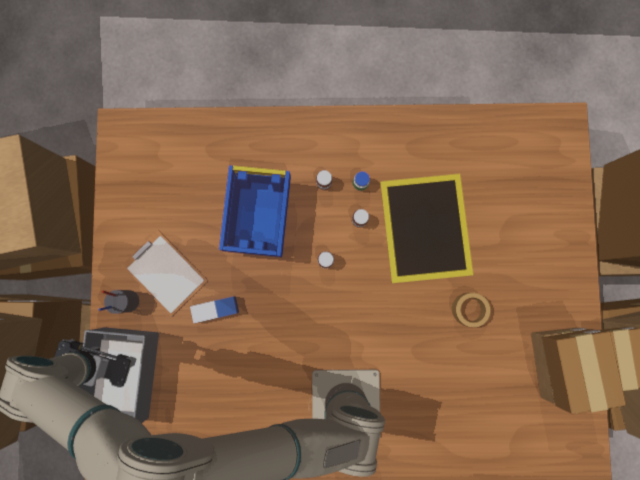

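View pics/scene1.png

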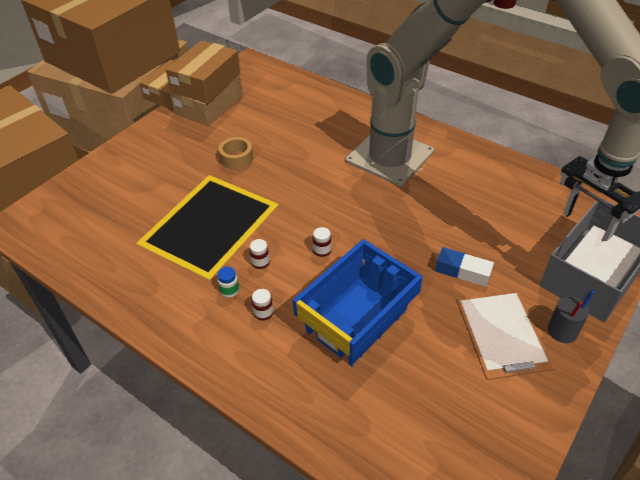

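```bash
python3 - <<'E'
from h import *
d=np.load('top1.npz'); KT=(d['K'],d['T']); im=d['im'];P=d['P']
for n,u,v,z in [('b',324,178,.068),('b',361,217,.068),('b',326,260,.068),('w',361,180,.068)]:
    # cap mask points
    r=ray(u,v,z,KT); p=P[v-15:v+16,u-15:u+16].reshape(-1,3); p=p[(p[:,2]>.06)&(p[:,2]<.08)]
    print(n,r.round(3),(p.min(0)+p.max(0))/2,len(p),p.mean(0))
hsv=cv2.cvtColor(im,cv2.COLOR_RGB2HSV)
z=P[:,:,2]
box=np.zeros(z.shape,bool);box[150:270,205:305]=1
m=box&(z>.12)&(z<.15)
p=P[m]; print('rim',len(p),np.median(p[:,2]),cv2.minAreaRect(p[:,:2].astype(np.float32)))
y=m&(hsv[...,0]>20)&(hsv[...,0]<35)&(hsv[...,1]>120); print('yel',P[y].mean(0),y.sum())
box[:]=0;box[165:295,370:485]=1
y=box&(hsv[...,0]>20)&(hsv[...,0]<35)&(hsv[...,1]>120); 
v,u=np.nonzero(y); q=np.array([ray(a,b,0,KT)[:2] for a,b in zip(u,v)],np.float32)
r=cv2.minAreaRect(q);print('bay',r,cv2.boxPoints(r).round(3).tolist())
a=im[140:280,195:385]; 
s=np.load('scene1.npz')['im'][230:370,210:430]
out=np.zeros((600,800,3),np.uint8)
a=cv2.resize(a,(407,300));s=cv2.resize(s,(471,300));out[:300,:407]=a;out[300:,:471]=s
b=im[320:420,80:150];out[:300,420:630]=cv2.resize(b,(210,300))
cv2.imwrite('pics/crop1.png',out[:,:,::-1])
E
```

```text
b [0.69  0.058 0.068] [0.69104248 0.05936682 0.06826946] 163 [0.69071489 0.05909139 0.06778956]
b [ 0.568 -0.053  0.068] [ 0.56834995 -0.05183042  0.06752269] 162 [ 0.56919514 -0.0524761   0.0672103 ]
b [0.438 0.055 0.068] [0.44090126 0.05785599 0.06862284] 171 [0.44018634 0.05713423 0.0673804 ]
w [ 0.682 -0.055  0.068] [ 0.68625121 -0.05703807  0.0688162 ] 166 [ 0.68650476 -0.05670135  0.06779589]
rim 1567 0.1330193156680306 ((0.5817390084266663, 0.26376867294311523), (0.18119065463542938, 0.25104469060897827), 83.69600677490234)
yel [0.69879208 0.25067203 0.13377443] 236
bay ((0.5424835681915283, -0.26496854424476624), (0.32829397916793823, 0.2580302059650421), 5.0894598960876465) [[0.36800000071525574, -0.1509999930858612], [0.38999998569488525, -0.40799999237060547], [0.7170000076293945, -0.3790000081062317], [0.6949999928474426, -0.12200000137090683]]
```

View pics/crop1.png

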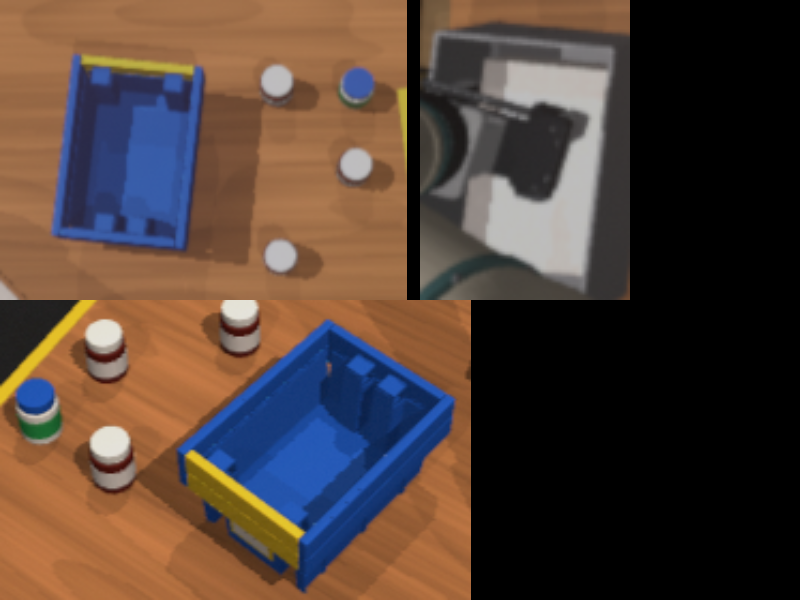

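Scene: three brown jars (top view pixels (324,178), (361,217), (326,260)), one white (361,180), nested totes at (256,211) with yellow end facing +x, and the bay at (426,228).

```bash
cat > go.py <<'E'
# how far to go to x y z yaw: turn (tool rotvec) and shift in present axes and in axes after the turn
import sys; from h import *
s=manip.get_state(); t=np.array([float(a) for a in sys.argv[1:5]])
C=R.from_euler('xyz',s['tcp_rot'],degrees=True); G=R.from_euler('xyz',[180,0,t[3]],degrees=True)
d=t[:3]-s['position']
print('t',round(s['time_s'],1),'pos',np.round(s['position'],4),'rot',np.round(s['tcp_rot'],1),'F',np.round(s['contact_force'],1),'open',round(s['opening'],4),'q7',round(s['qpos'][6]))
print('turn',(C.inv()*G).as_rotvec(degrees=True).round(2),'shift now',C.inv().apply(d).round(4),'shift after turn',G.inv().apply(d).round(4))
E
python3 go.py 0.591 0.347 0.21 173.7; python3 -c "
from h import *
print(manip.camera('wrist')['T_tool_cam'])"
```

```text
t 0.1 pos [0.1787 0.6243 0.2047] rot [-179.9    0.   164. ] F [-0.1  0.5 -0.2] open 0.094 q7 -1
turn [-0.09 -0.01 -9.68] shift now [-0.4727 -0.1532 -0.0051] shift after turn [-0.4402 -0.2304 -0.0053]
[[ 8.94167353e-04 -9.59189611e-01 -2.82762252e-01  8.13195340e-02]
 [ 9.99999536e-01  9.58943876e-04 -9.06841881e-05  1.09017985e-03]
 [ 3.58136461e-04 -2.82762040e-01  9.59190023e-01 -1.79505555e-01]
 [ 0.00000000e+00  0.00000000e+00  0.00000000e+00  1.00000000e+00]]
```

```bash
python3 -m jog '0 0 0 0 0 -0.04 1; 0 0 -5 -0.04 -0.02 0 1; 0 0 -5 -0.04 -0.02 0 1; 0 0 0 -0.04 -0.02 0 1; 0 0 0 -0.04 -0.02 0 1; 0 0 0 -0.04 -0.02 0 1; 0 0 0 -0.04 -0.02 0 1; 0 0 0 -0.04 -0.02 0 1' 60 && python3 go.py 0.591 0.347 0.21 173.7
```

```text
time_s: 0.95
position: [0.4358, 0.4489, 0.2426]
tcp_rot: [-179.8, -0.4, 175.5]
contact_force: [0.5, 1.0, 1.1]
opening: 0.094
t 0.9 pos [0.4358 0.4489 0.2426] rot [-179.8   -0.4  175.5] F [0.5 1.  1.1] open 0.094 q7 37
turn [-0.17 -0.37  1.81] shift now [-0.1629 -0.0894  0.0318] shift after turn [-0.1655 -0.0843  0.0326]
```

```bash
python3 -m jog '0 0 1.8 -0.04 -0.022 0 1; 0 0 0 -0.04 -0.022 0 1; 0 0 0 -0.04 -0.022 0 1; 0 0 0 -0.03 -0.015 0.01 1; 0 0 0 -0.01 0 0.01 1; 0 0 0 0 0 0 1; 0 0 0 0 0 0 1; 0 0 0 0 0 0 1' 60 && python3 - <<'E'
from h import *
im,P,s,KT=cam('wrist','w1.png'); np.savez('w1.npz',im=im,P=P)
z=P[...,2]; m=(z>.125)&(z<.145)
p=P[m]; print(len(p),np.median(p[:,2]),cv2.minAreaRect(p[:,:2].astype(np.float32)))
# top camera cross check of long +y side rim
d=np.load('top1.npz');P=d['P'];z=P[...,2];m=(z>.125)&(z<.145)
p=P[m];p=p[(abs(p[:,0]-.585)<.02)&(abs(p[:,1]-.264)<.11)]
for a,b in((.3,.4),(.1,.23)):
    q=p[(p[:,1]>a)&(p[:,1]<b)];print('top side',q.mean(0),q.min(0),q.max(0))
E
python3 go.py 0.591 0.347 0.21 173.7
```

```text
time_s: 1.75
position: [0.5946, 0.3423, 0.2183]
tcp_rot: [-179.6, -0.5, 173.2]
contact_force: [-0.3, -0.1, -0.0]
opening: 0.0942
19043 0.13484941650612037 ((0.5838702917098999, 0.2639908194541931), (0.18106096982955933, 0.25055113434791565), 83.72522735595703)
top side [0.58532566 0.34670402 0.13305828] [0.56718384 0.33969172 0.12622752] [0.60399397 0.35425708 0.1394016 ]
top side [0.58442198 0.17831634 0.134231  ] [0.56547474 0.17071126 0.12610192] [0.60495893 0.18505805 0.14078723]
t 1.8 pos [0.5944 0.3428 0.2186] rot [-179.6   -0.5  173.2] F [-0.3  1.6  0.3] open 0.0942 q7 52
turn [-0.38 -0.48 -0.46] shift now [0.0038 0.0038 0.0086] shift after turn [0.0038 0.0038 0.0086]
```

View pics/w1.png

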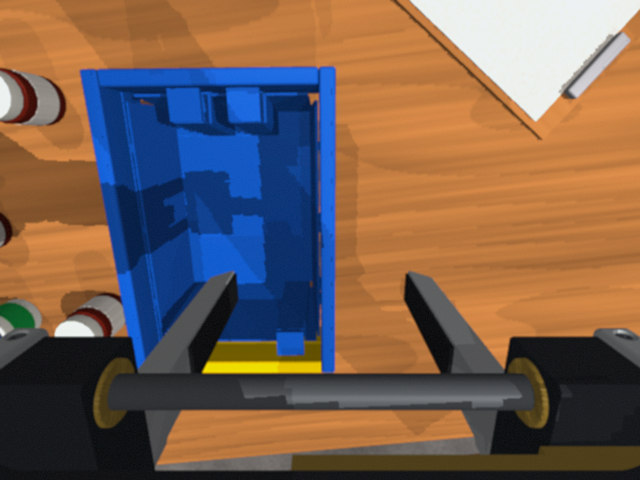

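```bash
python3 -m jog '-0.4 -0.5 -0.5 0.002 0.0046 0.02 1; 0 0 0 0 0 0.03 1; 0 0 0 0 0 0.03 1; 0 0 0 0 0 0.02 1; 0 0 0 0 0 0.005 1; 0 0 0 0 0 0 1; 0 0 0 0 0 0 1; 0 0 0 0 0 0 1' 60 && python3 go.py 0.5931 0.3475 0.11 173.7
```

```text
time_s: 2.6
position: [0.5873, 0.3623, 0.1188]
tcp_rot: [179.3, 0.3, 174.7]
contact_force: [-0.1, 0.1, 0.4]
opening: 0.0939
t 2.6 pos [0.5873 0.3623 0.1188] rot [179.3   0.3 174.7] F [-0.1  0.1  0.4] open 0.0939 q7 52
turn [0.75 0.34 1.03] shift now [-0.0071 -0.0143  0.0087] shift after turn [-0.0074 -0.0141  0.0088]
```

```bash
python3 -m jog '0.75 0.34 1 -0.004 -0.007 0.004 1; 0 0 0 -0.003 -0.007 0.004 1; 0 0 0 0 0 0 1; 0 0 0 0 0 0 1; 0 0 0 0 0 0 1; 0 0 0 0 0 0 1; 0 0 0 0 0 0 1; 0 0 0 0 0 0 1' 60 && python3 go.py 0.5931 0.3475 0.11 173.7
```

```text
time_s: 3.4
position: [0.5955, 0.3464, 0.113]
tcp_rot: [179.9, 0.2, 173.6]
contact_force: [-0.3, 0.3, -0.2]
opening: 0.0939
t 3.4 pos [0.5955 0.3464 0.113 ] rot [179.9   0.2 173.6] F [-0.3  0.3 -0.2] open 0.0939 q7 52
turn [ 0.09  0.2  -0.14] shift now [0.0025 0.0008 0.003 ] shift after turn [0.0025 0.0008 0.003 ]
```

Good. Close, then lift a little and check.

```bash
python3 -m jog '0 0 0 0.0025 0.0008 0.002 1; 0 0 0 0 0 0 0; 0 0 0 0 0 0 0; 0 0 0 0 0 0 0; 0 0 0 0 0 0 0; 0 0 0 0 0 0 0; 0 0 0 0 0 0 0; 0 0 0 0 0 0 0' 60 && python3 -m jog '0 0 0 0 0 -0.01 0; 0 0 0 0 0 -0.01 0; 0 0 0 0 0 -0.015 0; 0 0 0 0 0 -0.02 0; 0 0 0 0 0 -0.02 0; 0 0 0 0 0 -0.02 0; 0 0 0 0 0 -0.02 0; 0 0 0 0 0 -0.02 0'; python3 go.py 0.5931 0.3475 0.34 173.7
```

```text
time_s: 4.2
position: [0.5925, 0.3481, 0.1109]
tcp_rot: [179.9, 0.2, 173.6]
contact_force: [-0.9, -1.2, -0.2]
opening: 0.0411
time_s: 5.0
position: [0.5913, 0.3473, 0.2547]
tcp_rot: [179.9, 0.2, 173.6]
contact_force: [-0.1, 0.7, -0.5]
opening: 0.0003
t 5.0 pos [0.5913 0.3473 0.2547] rot [179.9   0.2 173.6] F [-0.1  0.7 -0.5] open 0.0003 q7 51
turn [ 0.06  0.15 -0.11] shift now [-0.0019  0.0005 -0.0853] shift after turn [-0.0017  0.0004 -0.0853]
```

Fingers were still closing when I lifted (they need about 1.2 s for a full stroke). Reopen partly and go again.

```bash
python3 -m jog '0 0 0 -0.002 0 0 0.6; 0 0 0 0 0 0 0.6; 0 0 0 0 0 0 0.6; 0 0 0 0 0 0 0.6; 0 0 0 0 0 0 0.6; 0 0 0 0 0 0 0.6; 0 0 0 0 0 0 0.6; 0 0 0 0 0 0 0.6' 60 && python3 - <<'E'
from h import *
im,P,s,KT=cam('wrist','w2.png')
z=P[...,2]; m=(z>.125)&(z<.145)
p=P[m]; print(len(p),np.median(p[:,2]),cv2.minAreaRect(p[:,:2].astype(np.float32)))
E
python3 go.py 0.5931 0.3475 0.11 173.7
```

```text
time_s: 5.8
position: [0.5933, 0.3468, 0.2551]
tcp_rot: [179.9, 0.2, 173.6]
contact_force: [-0.5, 0.3, 0.1]
opening: 0.056
14620 0.13481512043592925 ((0.5837534666061401, 0.26421058177948), (0.1800832450389862, 0.2498687356710434), 83.90081787109375)
t 5.8 pos [0.5933 0.3468 0.2552] rot [179.9   0.2 173.6] F [ 1.1 -1.  -0.5] open 0.0563 q7 52
turn [ 0.09  0.19 -0.12] shift now [0.0008 0.0004 0.1452] shift after turn [0.0003 0.0006 0.1452]
```

```bash
python3 -m jog '0 0 0 0 0 0.02 0.5; 0 0 0 0 0 0.025 0.5; 0 0 0 0 0 0.025 0.5; 0 0 0 0 0 0.02 0.5; 0 0 0 0 0 0.015 0.5; 0 0 0 0 0 0.005 0.5; 0 0 0 0 0 0 0.5; 0 0 0 0 0 0 0.5' 60 && python3 go.py 0.5931 0.3475 0.11 173.7
```

```text
time_s: 6.65
position: [0.5956, 0.3482, 0.1433]
tcp_rot: [179.7, 0.4, 173.6]
contact_force: [0.6, -0.2, 0.1]
opening: 0.0468
t 6.7 pos [0.5956 0.3482 0.1433] rot [179.7   0.4 173.6] F [ 0.6 -0.2  0.1] open 0.0468 q7 52
turn [ 0.26  0.4  -0.11] shift now [ 0.0026 -0.0011  0.0333] shift after turn [ 0.0024 -0.001   0.0333]
```

```bash
python3 -m jog '0.3 0.4 0 0.0024 -0.001 0.01 0.5; 0 0 0 0 0 0.012 0.5; 0 0 0 0 0 0.01 0.5; 0 0 0 0 0 0.002 0.5; 0 0 0 0 0 0 0; 0 0 0 0 0 0 0; 0 0 0 0 0 0 0; 0 0 0 0 0 0 0' 60 && python3 -m jog '0 0 0 0 0 0 0; 0 0 0 0 0 0 0; 0 0 0 0 0 0 0; 0 0 0 0 0 0 0; 0 0 0 0 0 0 0; 0 0 0 0 0 0 0; 0 0 0 0 0 0 0; 0 0 0 0 0 0 0'; python3 go.py 0.5931 0.3475 0.34 173.7
```

```text
time_s: 7.45
position: [0.5945, 0.3483, 0.1089]
tcp_rot: [179.9, 0.2, 173.6]
contact_force: [0.7, 0.1, -0.2]
opening: 0.0185
time_s: 8.25
position: [0.5946, 0.3481, 0.1091]
tcp_rot: [179.9, 0.2, 173.6]
contact_force: [0.5, -0.3, -0.1]
opening: 0.0118
t 8.2 pos [0.5946 0.3481 0.1091] rot [179.9   0.2 173.6] F [ 0.5 -0.3 -0.1] open 0.0118 q7 52
turn [ 0.07  0.19 -0.09] shift now [ 0.0007 -0.0005 -0.2309] shift after turn [ 0.0015 -0.0008 -0.2309]
```

Gripped at 11.8 mm (rim 12). Lift.

```bash
python3 -m jog '0 0 0 0 0 -0.01 0; 0 0 0 0 0 -0.01 0; 0 0 0 0 0 -0.015 0; 0 0 0 0 0 -0.02 0; 0 0 0 0 0 -0.02 0; 0 0 0 0 0 -0.02 0; 0 0 0 0 0 -0.02 0; 0 0 0 0 0 -0.02 0' && python3 -m jog '0 0 0 0 0 -0.02 0; 0 0 0 0 0 -0.02 0; 0 0 0 0 0 -0.02 0; 0 0 0 0 0 -0.02 0; 0 0 0 0 0 -0.01 0; 0 0 0 0 0 0 0; 0 0 0 0 0 0 0; 0 0 0 0 0 0 0'; python3 - <<'E'
from h import *
im,P,s,KT=cam('wrist','w3.png')
im2,*_=cam('scene')
cv2.imwrite('pics/c2.png',np.hstack([cv2.resize(im,(400,300)),cv2.resize(im2,(400,300))])[:,:,::-1])
E
python3 go.py 0.5931 0.3475 0.34 173.7
```

```text
time_s: 9.05
position: [0.591, 0.3477, 0.2502]
tcp_rot: [-180.0, -0.2, 173.5]
contact_force: [0.5, 1.0, -3.6]
opening: 0.0115
time_s: 9.85
position: [0.5896, 0.3481, 0.3512]
tcp_rot: [179.7, -0.0, 173.5]
contact_force: [0.3, 0.3, -2.6]
opening: 0.0116
t 9.9 pos [0.5895 0.348  0.3509] rot [ 1.797e+02 -1.000e-01  1.735e+02] F [-0.5  0.1 -2.9] open 0.0117 q7 51
turn [ 0.3  -0.07 -0.18] shift now [-0.0036 -0.0001  0.0109] shift after turn [-0.0036 -0.0001  0.0109]
```

View pics/c2.png

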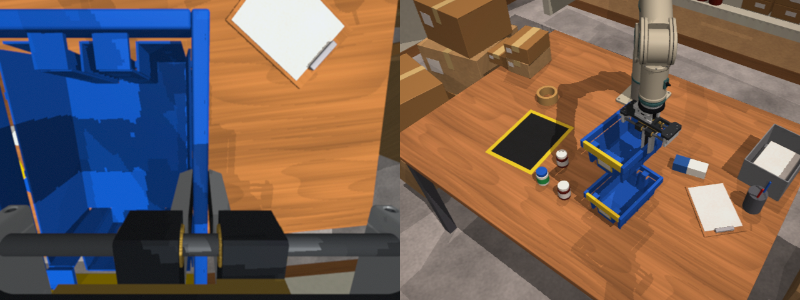

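```bash
python3 -m jog '0 0 -3 0 -0.02 0 0; 0 0 -3 0 -0.035 0 0; 0 0 -3 0 -0.045 0 0; 0 0 -2.4 0.01 -0.045 0 0; 0 0 0 0.01 -0.045 0 0; 0 0 0 0.01 -0.045 0 0; 0 0 0 0.01 -0.045 0 0; 0 0 0 0.01 -0.045 0 0'; python3 go.py 0.535 -0.1813 0.34 -174.9
```

```text
time_s: 10.75
position: [0.5503, 0.018, 0.3398]
tcp_rot: [179.5, -0.8, -173.7]
contact_force: [0.7, -0.4, -2.6]
opening: 0.0114
t 10.8 pos [0.5503 0.018  0.3398] rot [ 179.5   -0.8 -173.7] F [ 0.7 -0.4 -2.6] open 0.0114 q7 93
turn [ 0.49 -0.77  1.24] shift now [ 0.0373 -0.1964 -0.0014] shift after turn [ 0.033  -0.1971 -0.0002]
```

```bash
python3 -m jog '0.5 -0.8 1.2 0.006 -0.04 0 0; 0 0 0 0.006 -0.04 0 0; 0 0 0 0.006 -0.04 0 0; 0 0 0 0.006 -0.03 0.02 0; 0 0 0 0.004 -0.02 0.02 0; 0 0 0 0 -0.01 0.03 0; 0 0 0 0 0 0.02 0; 0 0 0 0 0 0 0'; python3 go.py 0.535 -0.1813 0.081 -174.9; python3 - <<'E'
from h import *
im,P,s,KT=cam('top'); np.savez('top2.npz',im=im,P=P)
h=cv2.cvtColor(im,cv2.COLOR_RGB2HSV)
for u,v in((324,178),(361,217),(326,260),(361,180)):
    p=P[v-25:v+26,u-20:u+21].reshape(-1,3); p=p[(p[:,2]>.062)&(p[:,2]<.074)]
    print(len(p),p.mean(0).round(3) if len(p) else '')
E
```

```text
time_s: 11.55
position: [0.5304, -0.1825, 0.2434]
tcp_rot: [-179.8, -0.5, -175.9]
contact_force: [-0.1, 0.0, -2.1]
opening: 0.0117
t 11.6 pos [ 0.5304 -0.1825  0.2434] rot [-179.8   -0.5 -175.9] F [-0.1  0.  -2.1] open 0.0117 q7 112
turn [-0.18 -0.51 -0.97] shift now [-0.0061  0.0014  0.1624] shift after turn [-0.0047  0.0008  0.1624]
157 [0.691 0.059 0.068]
159 [ 0.569 -0.052  0.068]
164 [0.44  0.057 0.068]
157 [ 0.687 -0.057  0.068]
```

```bash
python3 -m jog '-0.2 -0.5 -1 -0.005 0 0.02 0; 0 0 0 0 0 0.025 0; 0 0 0 0 0 0.025 0; 0 0 0 0 0 0.025 0; 0 0 0 0 0 0.02 0; 0 0 0 0 0 0.02 0; 0 0 0 0 0 0.008 0; 0 0 0 0 0 0 0'; python3 go.py 0.535 -0.1813 0.079 -174.9
```

```text
time_s: 12.4
position: [0.5476, -0.1805, 0.1073]
tcp_rot: [-179.7, 1.1, -174.4]
contact_force: [0.2, -0.5, -2.6]
opening: 0.0117
t 12.4 pos [ 0.5476 -0.1805  0.1073] rot [-179.7    1.1 -174.4] F [ 0.2 -0.5 -2.6] open 0.0117 q7 114
turn [-0.29  1.1   0.55] shift now [0.0131 0.0005 0.0281] shift after turn [0.0126 0.0003 0.0283]
```

```bash
python3 -m jog '-0.3 1.1 0.5 0.012 0 0.006 0; 0 0 0 0 0 0.008 0; 0 0 0 0 0 0.006 0; 0 0 0 0 0 0.003 0; 0 0 0 0 0 0.002 0; 0 0 0 0 0 0 0; 0 0 0 0 0 0 0; 0 0 0 0 0 0 0'; python3 go.py 0.535 -0.1813 0.079 -174.9
```

```text
time_s: 13.2
position: [0.538, -0.1825, 0.0841]
tcp_rot: [-179.9, 0.3, -174.9]
contact_force: [0.0, 0.1, -2.9]
opening: 0.0114
t 13.2 pos [ 0.538  -0.1825  0.0841] rot [-179.9    0.3 -174.9] F [ 0.   0.1 -2.9] open 0.0114 q7 114
turn [-0.11  0.29  0.03] shift now [0.003  0.0015 0.0051] shift after turn [0.0029 0.0015 0.0051]
```

```bash
python3 -m jog '0 0.3 0 0.003 0.001 0.003 0; 0 0 0 0 0 0.002 0; 0 0 0 0 0 0.002 0; 0 0 0 0 0 0 0.3; 0 0 0 0 0 0 0.3; 0 0 0 0 0 0 0.3; 0 0 0 0 0 0 0.3; 0 0 0 0 0 0 0.3'; python3 -m jog '0 0 0 0 0 0 0.4; 0 0 0 0 0 -0.02 0.4; 0 0 0 0 0 -0.03 0.4; 0 0 0 0 0 -0.03 0.6; 0 0 0 0 0 -0.04 0.6; 0 0 0 0 0 -0.04 0.6; 0 0 0 0 0 -0.02 0.7; 0 0 0 0 0 0 0.7';  python3 - <<'E'
from h import *
im,P,s,KT=cam('wrist','w4.png')
z=P[...,2]; m=(z>.095)&(z<.115)&(P[...,1]<-.13)
p=P[m]; print(len(p),np.percentile(p[:,2],[5,50,95]),cv2.minAreaRect(p[:,:2].astype(np.float32)))
im,P,s,KT=cam('top','top3.png')
z=P[...,2]; m=(z>.095)&(z<.115)&(P[...,1]<-.13)
p=P[m]; print(len(p),np.percentile(p[:,2],[5,50,95]),cv2.minAreaRect(p[:,:2].astype(np.float32)))
E
python3 go.py 0.569 -0.052 0.2 -174.9
```

```text
time_s: 14.0
position: [0.537, -0.1827, 0.0804]
tcp_rot: [-179.7, 0.3, -174.9]
contact_force: [0.1, -0.3, 0.9]
opening: 0.0282
time_s: 14.8
position: [0.535, -0.1817, 0.2649]
tcp_rot: [-179.8, -0.0, -174.9]
contact_force: [-0.6, 0.8, -0.8]
opening: 0.0652
12054 [0.09546487 0.10481504 0.1063234 ] ((0.5415264368057251, -0.2652583718299866), (0.2502565085887909, 0.1799977570772171), 5.143002986907959)
723 [0.09635803 0.10397892 0.11278105] ((0.3573203682899475, -0.40723806619644165), (0.7573062181472778, 0.23453396558761597), 45.7958984375)
t 14.9 pos [ 0.5333 -0.1811  0.262 ] rot [-180.    -0.3 -174.8] F [-0.2 -0.6 -0. ] open 0.0658 q7 113
turn [-0.05 -0.3   0.05] shift now [-0.0475  0.1254  0.0616] shift after turn [-0.0471  0.1254  0.062 ]
```

View pics/top3.png

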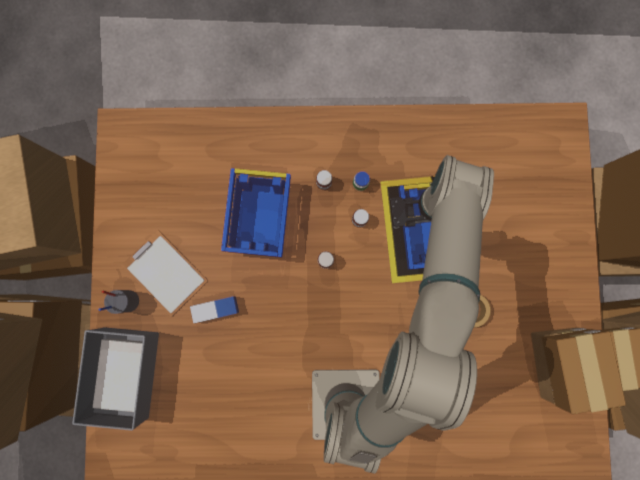

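Tote 1 stands within 1 mm and 0.1° of the bay centre. In the top view tote 2 and all jars are unmoved. Next, the brown jar at (0.569,-0.052).

```bash
python3 -m jog '0 0 0 -0.01 0.03 0 0.8; 0 0 0 -0.01 0.03 0 0.8; 0 0 0 -0.01 0.03 0.01 0.8; 0 0 0 -0.01 0.025 0.02 0.8; 0 0 0 -0.007 0.01 0.025 0.8; 0 0 0 0 0 0.02 0.8; 0 0 0 0 0 0.02 0.8; 0 0 0 0 0 0 0.8'; python3 go.py 0.569 -0.052 0.024 -174.9
```

```text
time_s: 15.7
position: [0.5588, -0.0466, 0.1474]
tcp_rot: [179.8, -1.8, -174.9]
contact_force: [-0.2, -0.2, -0.2]
opening: 0.0753
t 15.7 pos [ 0.5588 -0.0466  0.1474] rot [ 179.8   -1.8 -174.9] F [-0.2 -0.2 -0.2] open 0.0753 q7 99
turn [ 0.21 -1.76 -0.01] shift now [-0.0135 -0.0068  0.1231] shift after turn [-0.0097 -0.0063  0.1234]
```

```bash
python3 -m jog '0.2 -1.8 0 -0.01 -0.006 0 0.8; 0 0 0 0 0 0.02 0.8; 0 0 0 0 0 0.03 0.8; 0 0 0 0 0 0.03 0.8; 0 0 0 0 0 0.02 0.8; 0 0 0 0 0 0.01 0.8; 0 0 0 0 0 0 0.8; 0 0 0 0 0 0 0.8'; python3 go.py 0.569 -0.052 0.024 -174.9
```

```text
time_s: 16.5
position: [0.5671, -0.0535, 0.0315]
tcp_rot: [180.0, -0.3, -175.0]
contact_force: [0.5, -0.4, 0.7]
opening: 0.0753
t 16.5 pos [ 0.5671 -0.0535  0.0315] rot [ 180.    -0.3 -175. ] F [ 0.5 -0.4  0.7] open 0.0753 q7 100
turn [ 0.   -0.26 -0.14] shift now [-0.002   0.0013  0.0074] shift after turn [-0.002   0.0013  0.0075]
```

```bash
python3 -m jog '0 -0.3 0 -0.002 0.001 0.007 0.8; 0 0 0 0 0 0 0.8; 0 0 0 0 0 0 0; 0 0 0 0 0 0 0; 0 0 0 0 0 0 0; 0 0 0 0 0 0 0; 0 0 0 0 0 0 0; 0 0 0 0 0 0 0' 25; python3 -m jog '0 0 0 0 0 -0.01 0; 0 0 0 0 0 -0.02 0; 0 0 0 0 0 -0.03 0; 0 0 0 0 0 -0.03 0; 0 0 0 0 0 -0.03 0; 0 0 0 0 0 -0.02 0; 0 0 0 0 0 0 0; 0 0 0 0 0 0 0'; python3 go.py 0.494 -0.2836 0.17 -174.9
```

```text
time_s: 17.3
position: [0.5717, -0.0523, 0.0275]
tcp_rot: [-180.0, 0.4, -175.1]
contact_force: [-1.2, 0.5, -1.7]
opening: 0.0494
time_s: 18.1
position: [0.5693, -0.0524, 0.1754]
tcp_rot: [-180.0, 0.3, -175.1]
contact_force: [-0.9, 0.2, -0.9]
opening: 0.0497
t 18.1 pos [ 0.5693 -0.0524  0.1754] rot [-180.     0.3 -175.1] F [-0.9  0.2 -0.9] open 0.0497 q7 100
turn [-0.03  0.33 -0.16] shift now [ 0.095  -0.2239  0.0049] shift after turn [ 0.0956 -0.2236  0.0054]
```

```bash
python3 -m jog '0 0.3 0 0.01 -0.025 -0.005 0; 0 0 0 0.017 -0.04 -0.005 0; 0 0 0 0.017 -0.04 0 0; 0 0 0 0.017 -0.04 0 0; 0 0 0 0.017 -0.04 0 0; 0 0 0 0.012 -0.03 0 0; 0 0 0 0.006 -0.01 0 0; 0 0 0 0 0 0 0'; python3 go.py 0.494 -0.2836 0.031 -174.9
```

```text
time_s: 18.9
position: [0.4859, -0.2879, 0.1741]
tcp_rot: [179.5, -0.9, -174.7]
contact_force: [-0.4, 0.2, -1.5]
opening: 0.0496
t 18.9 pos [ 0.4859 -0.2879  0.1741] rot [ 179.5   -0.9 -174.7] F [-0.4  0.2 -1.5] open 0.0496 q7 125
turn [ 0.51 -0.85  0.19] shift now [-0.0106  0.0023  0.1429] shift after turn [-0.0085  0.0036  0.1431]
```

```bash
python3 -m jog '0.5 -0.9 0.2 -0.008 0.0035 0.005 0; 0 0 0 0 0 0.02 0; 0 0 0 0 0 0.03 0; 0 0 0 0 0 0.03 0; 0 0 0 0 0 0.02 0; 0 0 0 0 0 0.01 0; 0 0 0 0 0 0 0; 0 0 0 0 0 0 0'; python3 go.py 0.494 -0.2836 0.031 -174.9
```

```text
time_s: 19.7
position: [0.5004, -0.2639, 0.0525]
tcp_rot: [179.3, 0.2, -173.9]
contact_force: [-0.3, 0.1, -0.1]
opening: 0.0493
t 19.7 pos [ 0.5004 -0.2639  0.0525] rot [ 179.3    0.2 -173.9] F [-0.3  0.1 -0.1] open 0.0493 q7 124
turn [0.72 0.18 1.03] shift now [ 0.0085 -0.0192  0.0212] shift after turn [ 0.0081 -0.0191  0.0215]
```

```bash
python3 -m jog '0.7 0.2 1 0.005 -0.012 0 0; 0 0 0 0.003 -0.007 0.002 0; 0 0 0 0 0 0 0; 0 0 0 0 0 0.006 0; 0 0 0 0 0 0.006 0; 0 0 0 0 0 0.004 0; 0 0 0 0 0 0 0; 0 0 0 0 0 0 0'; python3 go.py 0.494 -0.2836 0.031 -174.9
```

```text
time_s: 20.5
position: [0.4959, -0.2868, 0.0361]
tcp_rot: [-179.8, 0.3, -175.0]
contact_force: [0.1, 0.5, -1.4]
opening: 0.0496
t 20.5 pos [ 0.4959 -0.2868  0.0361] rot [-179.8    0.3 -175. ] F [ 0.1  0.5 -1.4] open 0.0496 q7 125
turn [-0.23  0.25 -0.11] shift now [0.0016 0.0033 0.0051] shift after turn [0.0016 0.0033 0.0051]
```

```bash
python3 -m jog '-0.2 0.3 0 0.0015 0.003 0.002 0; 0 0 0 0 0 0.002 0; 0 0 0 0 0 0.001 0; 0 0 0 0 0 0 0; 0 0 0 0 0 0 0.72; 0 0 0 0 0 0 0.72; 0 0 0 0 0 0 0.72; 0 0 0 0 0 0 0.72'; python3 go.py 0.494 -0.2836 0.031 -174.9; python3 -m jog '0 0 0 0 0 -0.01 0.72; 0 0 0 0 0 -0.02 0.72; 0 0 0 0 0 -0.03 0.72; 0 0 0 0 0 -0.03 0.72; 0 0 0 0 0 -0.03 0.72; 0 0 0 0 0 -0.03 0.72; 0 0 0 0 0 -0.01 0.72; 0 0 0 0 0 0 0.72';python3 - <<'E'
from h import *
im,P,s,KT=cam('wrist','w5.png');np.savez('w5.npz',P=P)
z=P[...,2]; m=(z>.063)&(z<.078)&(np.hypot(P[...,0]-.494,P[...,1]+.2836)<.04)
p=P[m]; print(len(p),np.median(p[:,2]),(p.max(0)+p.min(0))/2, p.max(0)-p.min(0))
E
python3 go.py 0.44 0.057 0.17 -174.9
```

```text
time_s: 21.3
position: [0.4949, -0.2836, 0.0313]
tcp_rot: [-179.9, 0.0, -175.0]
contact_force: [0.4, 0.1, 0.1]
opening: 0.0675
t 21.3 pos [ 0.4949 -0.2836  0.0313] rot [-179.9    0.  -175. ] F [0.4 0.1 0.1] open 0.0675 q7 125
turn [-0.05  0.   -0.08] shift now [0.0009 0.0001 0.0003] shift after turn [0.0009 0.0001 0.0003]
time_s: 22.1
position: [0.4945, -0.2836, 0.2014]
tcp_rot: [-179.9, 0.1, -175.0]
contact_force: [0.9, -1.1, -0.5]
opening: 0.0674
1787 0.0711839076771491 [ 0.49393174 -0.28252314  0.06836647] [0.04423309 0.04419357 0.0104767 ]
t 22.1 pos [ 0.4942 -0.2834  0.2006] rot [-179.9    0.  -175. ] F [-0.1 -0.6  0.1] open 0.0673 q7 124
turn [-0.07  0.03 -0.1 ] shift now [0.0244 0.3439 0.0302] shift after turn [0.0237 0.3439 0.0306]
```

View pics/w5.png

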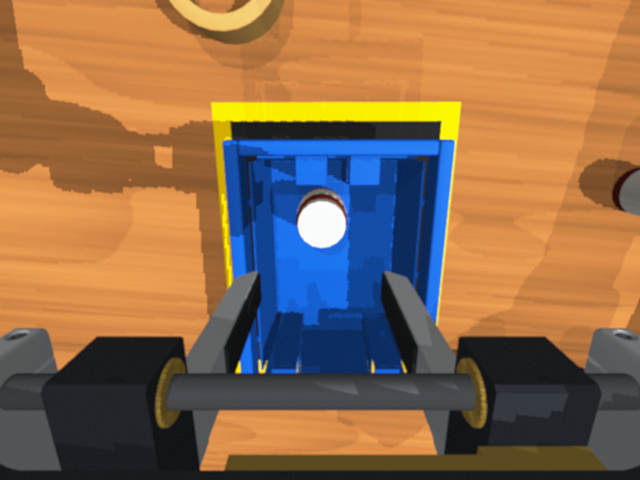

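Jar stands upright in the tote, cap at pixel (322,222), top at z=71 mm. Next jar at (0.44,0.057).

```bash
python3 -m jog '0 0 0 0.003 0.025 0 0.8; 0 0 0 0.003 0.045 0 0.8; 0 0 0 0.003 0.045 0 0.8; 0 0 0 0.003 0.045 0 0.8; 0 0 0 0.003 0.045 0 0.8; 0 0 0 0.003 0.045 0 0.8; 0 0 0 0.003 0.045 0 0.8; 0 0 0 0.003 0.03 0 0.8'; python3 -m jog '0 0 0 0 0.015 0.01 0.8; 0 0 0 0 0 0.02 0.8; 0 0 0 0 0 0.02 0.8; 0 0 0 0 0 0.02 0.8; 0 0 0 0 0 0.01 0.8; 0 0 0 0 0 0 0.8; 0 0 0 0 0 0 0.8; 0 0 0 0 0 0 0.8'; python3 go.py 0.44 0.057 0.027 -174.9
python3 - <<'E'
from h import *
im,P,s,KT=cam('wrist')
z=P[...,2]; m=(z>.06)&(z<.075)&(np.hypot(P[...,0]-.44,P[...,1]-.057)<.06)
p=P[m]; print(len(p),(p.max(0)+p.min(0))/2, p.max(0)-p.min(0))
E
```

```text
time_s: 22.95
position: [0.4336, 0.0444, 0.1884]
tcp_rot: [-179.9, -1.1, -175.7]
contact_force: [0.5, -0.3, -0.5]
opening: 0.0754
time_s: 23.75
position: [0.4209, 0.0658, 0.0976]
tcp_rot: [-180.0, -2.2, -174.9]
contact_force: [0.5, 0.3, 0.8]
opening: 0.0753
t 23.8 pos [0.4209 0.0658 0.0976] rot [-180.    -2.2 -174.9] F [0.5 0.3 0.8] open 0.0753 q7 84
turn [-0.01 -2.16  0.01] shift now [-0.0209 -0.0104  0.0698] shift after turn [-0.0182 -0.0104  0.0706]
3443 [0.44208745 0.05790953 0.06545875] [0.04472404 0.04431222 0.01088398]
```

```bash
python3 -m jog '0 -2.2 0 -0.01 -0.005 0 0.8; 0 0 0 -0.01 -0.004 0 0.8; 0 0 0 0 0 0 0.8; 0 0 0 0 0 0 0.8; 0 0 0 0 0 0.01 0.8; 0 0 0 0 0 0.01 0.8; 0 0 0 0 0 0 0.8; 0 0 0 0 0 0 0.8'; python3 go.py 0.442 0.058 0.027 -174.9
```

```text
time_s: 24.6
position: [0.444, 0.059, 0.0771]
tcp_rot: [180.0, 0.2, -174.9]
contact_force: [-1.1, -0.3, 0.3]
opening: 0.0751
t 24.6 pos [0.444  0.059  0.0771] rot [ 180.     0.2 -174.9] F [-1.1 -0.3  0.3] open 0.0751 q7 85
turn [0.04 0.21 0.01] shift now [ 0.0023 -0.0008  0.0501] shift after turn [ 0.0021 -0.0008  0.0501]
```

```bash
python3 -m jog '0 0.2 0 0.002 -0.001 0.01 0.8; 0 0 0 0 0 0.015 0.8; 0 0 0 0 0 0.015 0.8; 0 0 0 0 0 0.008 0.8; 0 0 0 0 0 0.002 0.8; 0 0 0 0 0 0 0.8; 0 0 0 0 0 0 0.8; 0 0 0 0 0 0 0.8'; python3 go.py 0.442 0.058 0.027 -174.9;  python3 -m jog '0 0 0 0 0 0 0; 0 0 0 0 0 0 0; 0 0 0 0 0 0 0; 0 0 0 0 0 0 0; 0 0 0 0 0 0 0; 0 0 0 0 0 0 0; 0 0 0 0 0 0 0; 0 0 0 0 0 0 0'; python3 go.py 0.5402 -0.2514 0.17 -174.9
```

```text
time_s: 25.4
position: [0.4418, 0.0578, 0.0242]
tcp_rot: [180.0, -0.0, -174.9]
contact_force: [0.1, -0.2, 0.1]
opening: 0.0752
t 25.4 pos [0.4418 0.0578 0.0242] rot [ 180.    -0.  -174.9] F [ 0.1 -0.2  0.1] open 0.0752 q7 85
turn [ 0.04 -0.01  0.03] shift now [-0.0002  0.0002 -0.0028] shift after turn [-0.0002  0.0002 -0.0028]
time_s: 26.2
position: [0.4426, 0.0579, 0.0253]
tcp_rot: [179.9, 0.1, -174.9]
contact_force: [0.0, -0.8, 0.1]
opening: 0.0497
t 26.2 pos [0.4426 0.0579 0.0253] rot [ 1.799e+02  1.000e-01 -1.749e+02] F [ 0.  -0.8  0.1] open 0.0497 q7 85
turn [0.05 0.12 0.03] shift now [-0.0699 -0.3166 -0.1448] shift after turn [-0.0697 -0.3167 -0.1447]
```

```bash
python3 -m jog '0 0 0 0 0 -0.01 0; 0 0 0 0 0 -0.02 0; 0 0 0 0 0 -0.03 0; 0 0 0 0 0 -0.03 0; 0 0 0 0 0 -0.03 0; 0 0 0 0 0 -0.03 0; 0 0 0 0 -0.02 0 0; 0 0 0 -0.01 -0.03 0 0' ; python3 -m jog '0 0 0 -0.01 -0.04 0 0; 0 0 0 -0.01 -0.04 0 0; 0 0 0 -0.01 -0.04 0 0; 0 0 0 -0.01 -0.04 0 0; 0 0 0 -0.01 -0.04 0 0; 0 0 0 -0.01 -0.03 0 0; 0 0 0 0 -0.02 0 0; 0 0 0 0 0 0 0'; python3 go.py 0.5402 -0.2514 0.17 -174.9
```

```text
time_s: 27.0
position: [0.4544, 0.0116, 0.1854]
tcp_rot: [179.8, 0.1, -174.4]
contact_force: [-0.7, -0.2, -0.7]
opening: 0.0495
time_s: 27.8
position: [0.5398, -0.2447, 0.1913]
tcp_rot: [-180.0, 0.3, -174.5]
contact_force: [0.3, -0.5, -1.6]
opening: 0.0495
t 27.8 pos [ 0.5398 -0.2447  0.1913] rot [-180.     0.3 -174.5] F [ 0.3 -0.5 -1.6] open 0.0495 q7 119
turn [-0.    0.33  0.37] shift now [ 0.0004 -0.0067  0.0213] shift after turn [ 0.0002 -0.0067  0.0213]
```

```bash
python3 -m jog '0 0.3 0.4 0 -0.0065 0.02 0; 0 0 0 0 0 0.02 0; 0 0 0 0 0 0.02 0; 0 0 0 0 0 0.015 0; 0 0 0 0 0 0.01 0; 0 0 0 0 0 0 0; 0 0 0 0 0 0 0; 0 0 0 0 0 0 0'; python3 go.py 0.5402 -0.2514 0.028 -174.9
```

```text
time_s: 28.6
position: [0.5401, -0.242, 0.108]
tcp_rot: [179.7, 0.1, -174.6]
contact_force: [0.3, 0.3, -1.2]
opening: 0.0497
t 28.6 pos [ 0.5401 -0.242   0.108 ] rot [ 1.797e+02  1.000e-01 -1.746e+02] F [ 0.3  0.3 -1.2] open 0.0497 q7 119
turn [0.3  0.12 0.25] shift now [ 0.001  -0.0098  0.0799] shift after turn [ 0.0007 -0.0094  0.08  ]
```

```bash
python3 -m jog '0.3 0.1 0.3 0 -0.01 0.01 0; 0 0 0 0 0 0.015 0; 0 0 0 0 0 0.02 0; 0 0 0 0 0 0.015 0; 0 0 0 0 0 0.008 0; 0 0 0 0 0 0 0; 0 0 0 0 0 0 0; 0 0 0 0 0 0 0'; python3 go.py 0.5402 -0.2514 0.028 -174.9
```

```text
time_s: 29.4
position: [0.5448, -0.2586, 0.04]
tcp_rot: [-179.5, 0.5, -175.2]
contact_force: [-0.1, 0.1, -0.6]
opening: 0.0495
t 29.4 pos [ 0.5448 -0.2586  0.04  ] rot [-179.5    0.5 -175.2] F [-0.1  0.1 -0.6] open 0.0495 q7 119
turn [-0.45  0.46 -0.26] shift now [0.0041 0.0076 0.0119] shift after turn [0.004  0.0076 0.012 ]
```

```bash
python3 -m jog '-0.45 0.45 -0.3 0.004 0.0075 0.002 0; 0 0 0 0 0 0.004 0; 0 0 0 0 0 0.003 0; 0 0 0 0 0 0.002 0; 0 0 0 0 0 0 0; 0 0 0 0 0 0 0; 0 0 0 0 0 0 0; 0 0 0 0 0 0 0'; python3 go.py 0.5402 -0.2514 0.028 -174.9
```

```text
time_s: 30.2
position: [0.5412, -0.2512, 0.0299]
tcp_rot: [-179.9, 0.1, -174.8]
contact_force: [0.1, -0.5, -1.4]
opening: 0.0499
t 30.2 pos [ 0.5412 -0.2512  0.0299] rot [-1.799e+02  1.000e-01 -1.748e+02] F [ 0.1 -0.5 -1.4] open 0.0499 q7 119
turn [-0.05  0.15  0.09] shift now [ 0.0011 -0.0001  0.0019] shift after turn [ 0.001  -0.0001  0.0019]
```

```bash
python3 -m jog '0 0 0 0 0 0.002 0; 0 0 0 0 0 0.001 0; 0 0 0 0 0 0 0.72; 0 0 0 0 0 0 0.72; 0 0 0 0 0 0 0.72; 0 0 0 0 0 0 0.72; 0 0 0 0 0 -0.01 0.72; 0 0 0 0 0 -0.02 0.72';  python3 -m jog '0 0 0 0 0 -0.03 0.72; 0 0 0 0 0 -0.03 0.72; 0 0 0 0 0 -0.03 0.72; 0 0 0 0 0 -0.03 0.72; 0 0 0 0 0 -0.02 0.72; 0 0 0 0 0 0 0.8; 0 0 0 0 0 0 0.8; 0 0 0 0 0 0 0.8'; python3 - <<'E'
from h import *
im,P,s,KT=cam('wrist','w6.png')
z=P[...,2]
for x,y in((.494,-.2836),(.5402,-.2514)):
    m=(z>.066)&(z<.078)&(np.hypot(P[...,0]-x,P[...,1]-y)<.028);p=P[m]; print(len(p),np.median(p[:,2]),(p.max(0)+p.min(0))/2, p.max(0)-p.min(0))
im,P,s,KT=cam('top','top4.png')
for u,v in((324,178),(361,180)):
    p=P[v-25:v+26,u-20:u+21].reshape(-1,3); p=p[(p[:,2]>.062)&(p[:,2]<.074)]
    print(len(p),p.mean(0).round(3) if len(p) else '')
E
python3 go.py 0.691 0.059 0.17 -174.9
```

```text
time_s: 31.0
position: [0.54, -0.2508, 0.0574]
tcp_rot: [180.0, -0.0, -174.8]
contact_force: [-0.3, -0.3, 0.0]
opening: 0.0674
time_s: 31.8
position: [0.5404, -0.2511, 0.2083]
tcp_rot: [-179.9, 0.2, -174.8]
contact_force: [0.3, 1.0, 0.1]
opening: 0.0753
1911 0.07123362026793595 [ 0.49418387 -0.28278033  0.0704604 ] [0.04417788 0.04381644 0.00723449]
1690 0.07125337579871557 [ 0.5412339  -0.25105254  0.06996839] [0.04414172 0.0444522  0.00751359]
158 [0.691 0.059 0.067]
160 [ 0.687 -0.057  0.068]
t 31.9 pos [ 0.5401 -0.251   0.2076] rot [-179.9    0.2 -174.8] F [-0.6 -0.3  0.5] open 0.0752 q7 119
turn [-0.06  0.17  0.07] shift now [-0.1781  0.2952  0.0379] shift after turn [-0.1779  0.2953  0.0376]
```

```bash
python3 -m jog '0 0 0 -0.015 0.025 0 0.8; 0 0 0 -0.023 0.04 0 0.8; 0 0 0 -0.023 0.04 0 0.8; 0 0 0 -0.023 0.04 0 0.8; 0 0 0 -0.023 0.04 0 0.8; 0 0 0 -0.023 0.04 0 0.8; 0 0 0 -0.023 0.035 0 0.8; 0 0 0 -0.015 0.02 0 0.8'; python3 -m jog '0 0 0 0 0 0.01 0.8; 0 0 0 0 0 0.02 0.8; 0 0 0 0 0 0.02 0.8; 0 0 0 0 0 0.02 0.8; 0 0 0 0 0 0.01 0.8; 0 0 0 0 0 0 0.8; 0 0 0 0 0 0 0.8; 0 0 0 0 0 0 0.8'; python3 go.py 0.691 0.059 0.026 -174.9
python3 - <<'E'
from h import *
im,P,s,KT=cam('wrist')
z=P[...,2]; m=(z>.06)&(z<.075)&(np.hypot(P[...,0]-.691,P[...,1]-.059)<.06)
p=P[m]; print(len(p),(p.max(0)+p.min(0))/2, p.max(0)-p.min(0))
E
```

```text
time_s: 32.7
position: [0.6814, 0.046, 0.1951]
tcp_rot: [-179.9, -0.9, -175.6]
contact_force: [0.6, -0.9, 0.0]
opening: 0.0752
time_s: 33.5
position: [0.6747, 0.0445, 0.1035]
tcp_rot: [-179.8, -1.7, -175.4]
contact_force: [-0.4, 0.5, 0.5]
opening: 0.0752
t 33.5 pos [0.6747 0.0445 0.1035] rot [-179.8   -1.7 -175.4] F [-0.4  0.5  0.5] open 0.0752 q7 90
turn [-0.21 -1.68 -0.54] shift now [-0.0196  0.0135  0.0769] shift after turn [-0.0175  0.013   0.0775]
3286 [0.69371826 0.05979806 0.06523826] [0.04450665 0.04445494 0.01040547]
```

```bash
python3 -m jog '-0.2 -1.7 -0.5 -0.01 0.007 0 0.8; 0 0 0 -0.01 0.007 0 0.8; 0 0 0 0 0 0 0.8; 0 0 0 0 0 0 0.8; 0 0 0 0 0 0.01 0.8; 0 0 0 0 0 0.01 0.8; 0 0 0 0 0 0 0.8; 0 0 0 0 0 0 0.8'; python3 go.py 0.693 0.0595 0.026 -174.9
```

```text
time_s: 34.35
position: [0.6955, 0.0581, 0.0859]
tcp_rot: [-179.9, 0.4, -175.0]
contact_force: [0.2, 0.4, -0.2]
opening: 0.0753
t 34.4 pos [0.6955 0.0581 0.0859] rot [-179.9    0.4 -175. ] F [ 0.2  0.4 -0.2] open 0.0753 q7 89
turn [-0.09  0.4  -0.14] shift now [0.0028 0.0017 0.0599] shift after turn [0.0024 0.0016 0.0599]
```

```bash
python3 -m jog '-0.1 0.4 -0.1 0.0025 0.0015 0.01 0.8; 0 0 0 0 0 0.015 0.8; 0 0 0 0 0 0.015 0.8; 0 0 0 0 0 0.012 0.8; 0 0 0 0 0 0.005 0.8; 0 0 0 0 0 0 0.8; 0 0 0 0 0 0 0.8; 0 0 0 0 0 0 0'; python3 go.py 0.693 0.0595 0.026 -174.9;  python3 -m jog '0 0 0 0 0 0 0; 0 0 0 0 0 0 0; 0 0 0 0 0 0 0; 0 0 0 0 0 0 0; 0 0 0 0 0 0 0; 0 0 0 0 0 0 0; 0 0 0 0 0 0 0; 0 0 0 0 0 -0.01 0'; python3 go.py 0.5916 -0.2749 0.17 -174.9
```

```text
time_s: 35.15
position: [0.6915, 0.0591, 0.022]
tcp_rot: [180.0, -0.2, -174.9]
contact_force: [-0.3, 0.2, 0.2]
opening: 0.0703
t 35.1 pos [0.6915 0.0591 0.022 ] rot [ 180.    -0.2 -174.9] F [-0.3  0.2  0.2] open 0.0703 q7 89
turn [ 0.01 -0.2  -0.05] shift now [-0.0015  0.0002 -0.0041] shift after turn [-0.0015  0.0002 -0.004 ]
time_s: 35.95
position: [0.6909, 0.0591, 0.0323]
tcp_rot: [180.0, -0.3, -174.9]
contact_force: [-0.3, -0.4, -1.6]
opening: 0.0492
t 36.0 pos [0.6909 0.0591 0.0323] rot [ 180.    -0.3 -174.9] F [-0.3 -0.4 -1.6] open 0.0492 q7 89
turn [ 0.02 -0.26 -0.04] shift now [ 0.129  -0.3239 -0.1372] shift after turn [ 0.1286 -0.3239 -0.1377]
```

```bash
python3 -m jog '0 -0.2 0 0 0 -0.02 0; 0 0 0 0 0 -0.03 0; 0 0 0 0 0 -0.03 0; 0 0 0 0 0 -0.03 0; 0 0 0 0 0 -0.03 0; 0 0 0 0 0 0 0; 0 0 0 0.01 -0.02 0 0; 0 0 0 0.015 -0.035 0 0' ; python3 -m jog '0 0 0 0.016 -0.04 0 0; 0 0 0 0.016 -0.04 0 0; 0 0 0 0.016 -0.04 0 0; 0 0 0 0.016 -0.04 0 0; 0 0 0 0.016 -0.04 0 0; 0 0 0 0.01 -0.03 0 0; 0 0 0 0 -0.015 0 0; 0 0 0 0 0 0 0'; python3 go.py 0.5916 -0.2749 0.17 -174.9
```

```text
time_s: 36.75
position: [0.6733, 0.0082, 0.1888]
tcp_rot: [179.7, 0.7, -174.4]
contact_force: [0.1, -0.6, -1.5]
opening: 0.0497
time_s: 37.55
position: [0.5884, -0.2686, 0.1819]
tcp_rot: [180.0, -0.3, -175.2]
contact_force: [-0.8, 1.0, -1.9]
opening: 0.0495
t 37.5 pos [ 0.5884 -0.2686  0.1819] rot [ 180.    -0.3 -175.2] F [-0.8  1.  -1.9] open 0.0495 q7 118
turn [ 0.03 -0.28 -0.25] shift now [-0.0027 -0.0066  0.0119] shift after turn [-0.0026 -0.0066  0.0119]
```

```bash
python3 -m jog '0 -0.3 -0.25 -0.0025 -0.0065 0.01 0; 0 0 0 0 0 0.02 0; 0 0 0 0 0 0.02 0; 0 0 0 0 0 0.015 0; 0 0 0 0 0 0.008 0; 0 0 0 0 0 0 0; 0 0 0 0 0 0 0; 0 0 0 0 0 0 0'; python3 go.py 0.5916 -0.2749 0.025 -174.9
```

```text
time_s: 38.35
position: [0.5974, -0.2601, 0.1027]
tcp_rot: [179.4, 0.2, -173.8]
contact_force: [-0.8, 0.3, -0.8]
opening: 0.0499
t 38.4 pos [ 0.5974 -0.2601  0.1027] rot [ 179.4    0.2 -173.8] F [-0.8  0.3 -0.8] open 0.0499 q7 119
turn [0.56 0.2  1.06] shift now [ 0.0076 -0.0149  0.0775] shift after turn [ 0.007  -0.0142  0.0777]
```

```bash
python3 -m jog '0.55 0.2 1 0.0035 -0.007 0 0; 0 0 0 0.0035 -0.006 0.01 0; 0 0 0 0 0 0.015 0; 0 0 0 0 0 0.015 0; 0 0 0 0 0 0.012 0; 0 0 0 0 0 0 0; 0 0 0 0 0 0 0; 0 0 0 0 0 0 0'; python3 go.py 0.5916 -0.2749 0.025 -174.9
```

```text
time_s: 39.15
position: [0.5913, -0.2758, 0.0464]
tcp_rot: [-179.9, 0.0, -175.0]
contact_force: [-0.5, 0.1, -1.7]
opening: 0.0493
t 39.1 pos [ 0.5913 -0.2758  0.0464] rot [-179.9    0.  -175. ] F [-0.5  0.1 -1.7] open 0.0493 q7 118
turn [-0.08  0.03 -0.08] shift now [-0.0003  0.0009  0.0214] shift after turn [-0.0003  0.0009  0.0214]
```

```bash
python3 -m jog '0 0 0 0 0.001 0.006 0; 0 0 0 0 0 0.006 0; 0 0 0 0 0 0.004 0; 0 0 0 0 0 0.002 0; 0 0 0 0 0 0.001 0; 0 0 0 0 0 0 0; 0 0 0 0 0 0 0; 0 0 0 0 0 0 0'; python3 go.py 0.5916 -0.2749 0.025 -174.9
```

```text
time_s: 39.95
position: [0.5927, -0.2749, 0.0273]
tcp_rot: [-179.8, 0.2, -175.0]
contact_force: [-0.2, 0.3, -0.8]
opening: 0.0497
t 40.0 pos [ 0.5927 -0.2749  0.0273] rot [-179.8    0.2 -175. ] F [-0.2  0.3 -0.8] open 0.0497 q7 118
turn [-0.15  0.19 -0.05] shift now [0.0011 0.0001 0.0023] shift after turn [0.0011 0.0001 0.0023]
```

```bash
python3 -m jog '0 0 0 0.001 0 0.002 0; 0 0 0 0 0 0.001 0; 0 0 0 0 0 0 0.72; 0 0 0 0 0 0 0.72; 0 0 0 0 0 0 0.72; 0 0 0 0 0 0 0.72; 0 0 0 0 0 -0.01 0.72; 0 0 0 0 0 -0.02 0.72';  python3 -m jog '0 0 0 0 0 -0.03 0.72; 0 0 0 0 0 -0.03 0.72; 0 0 0 0 0 -0.03 0.72; 0 0 0 0 0 -0.04 0.72; 0 0 0 0 0 -0.04 0.72; 0 0 0 0 0 -0.03 0.72; 0 0 0 0 0 -0.02 0.72; 0 0 0 0 0 0 0.6'; python3 - <<'E'
from h import *
im,P,s,KT=cam('wrist','w7.png')
z=P[...,2]
for x,y in((.494,-.2836),(.5402,-.2514),(.5916,-.2749)):
    m=(z>.066)&(z<.078)&(np.hypot(P[...,0]-x,P[...,1]-y)<.028);p=P[m]; print(len(p),np.median(p[:,2]),(p.max(0)+p.min(0))/2, p.max(0)-p.min(0))
im,P,s,KT=cam('top','top5.png')
for u,v in((361,180),):
    p=P[v-25:v+26,u-20:u+21].reshape(-1,3); p=p[(p[:,2]>.062)&(p[:,2]<.074)]
    print(len(p),p.mean(0).round(3) if len(p) else '')
z=P[...,2]; m=(z>.095)&(z<.115)&(np.hypot(P[...,0]-.584,P[...,1]-.264)<.17)
p=P[m]; print(len(p),np.median(p[:,2]),cv2.minAreaRect(p[:,:2].astype(np.float32)))
E
python3 go.py 0.593 0.3475 0.3 173.7
```

```text
time_s: 40.75
position: [0.5914, -0.2746, 0.0558]
tcp_rot: [-179.9, 0.2, -175.0]
contact_force: [-0.0, -0.3, -0.0]
opening: 0.0681
time_s: 41.55
position: [0.5911, -0.2746, 0.2926]
tcp_rot: [-179.7, 0.6, -175.0]
contact_force: [0.1, 0.3, 0.8]
opening: 0.0629
1354 0.07116107299039964 [ 0.4942363  -0.28299171  0.07078358] [0.04412202 0.04350025 0.00673611]
1214 0.07119215677216131 [ 0.54177348 -0.25103424  0.07015563] [0.04391196 0.04358636 0.00810262]
1104 0.07117811041229899 [ 0.59404935 -0.27462846  0.06999837] [0.04450251 0.04334588 0.00787695]
156 [ 0.687 -0.057  0.068]
1294 0.10369556611120645 ((0.5810133218765259, 0.2639831602573395), (0.18156878650188446, 0.2508280873298645), 83.7601547241211)
t 41.6 pos [ 0.5895 -0.2739  0.2889] rot [-179.8    0.3 -175. ] F [-0.4 -1.  -0.4] open 0.0571 q7 118
turn [-0.13  0.26 11.33] shift now [-0.0581  0.6186 -0.0125] shift after turn [ 0.0647  0.618  -0.0111]
```

View pics/w7.png

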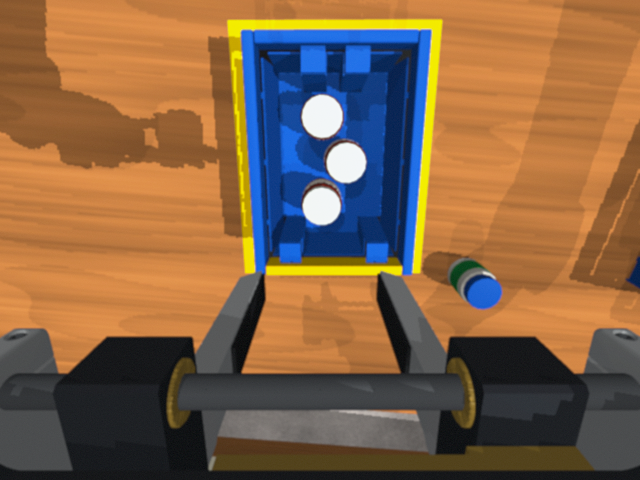

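All three brown jars stand upright at cap pixels (322,116), (346,161) and (322,205). Now tote 2.

```bash
python3 -m jog '0 0 3 0 0.025 0 0.5; 0 0 4 0 0.045 0 0.5; 0 0 4 0.005 0.045 0 0.5; 0 0 0 0.005 0.045 0 0.5; 0 0 0 0.005 0.045 0 0.5; 0 0 0 0.005 0.045 0 0.5; 0 0 0 0.005 0.045 0 0.5; 0 0 0 0.005 0.045 0 0.5'; python3 -m jog '0 0 0 0.005 0.045 0 0.5; 0 0 0 0.005 0.045 0 0.5; 0 0 0 0.005 0.045 0 0.5; 0 0 0 0.005 0.04 0 0.5; 0 0 0 0.005 0.03 0.02 0.5; 0 0 0 0 0.02 0.03 0.5; 0 0 0 0 0 0.02 0.5; 0 0 0 0 0 0 0.5'; python3 go.py 0.593 0.3475 0.079 173.7
```

```text
time_s: 42.45
position: [0.5737, 0.0698, 0.2704]
tcp_rot: [-179.5, -1.4, 172.6]
contact_force: [0.9, -0.1, 0.5]
opening: 0.0471
time_s: 43.25
position: [0.5608, 0.3124, 0.1787]
tcp_rot: [-179.0, -2.9, 173.4]
contact_force: [0.0, -0.6, -0.1]
opening: 0.0472
t 43.2 pos [0.5608 0.3124 0.1787] rot [-179.    -2.9  173.4] F [ 0.  -0.6 -0.1] open 0.0472 q7 53
turn [-1.04 -2.87 -0.32] shift now [-0.0329  0.0403  0.0974] shift after turn [-0.0281  0.0384  0.0997]
```

```bash
python3 -m jog '-1 -2.9 -0.3 -0.01 0.015 0 0.5; 0 0 0 -0.01 0.014 0 0.5; 0 0 0 -0.008 0.01 0 0.5; 0 0 0 0 0 0 0.5; 0 0 0 0 0 0 0.5; 0 0 0 0 0 0 0.5; 0 0 0 0 0 0 0.5; 0 0 0 0 0 0 0.5'; python3 go.py 0.593 0.3475 0.079 173.7;python3 - <<'E'
from h import *
im,P,s,KT=cam('wrist','w8.png')
z=P[...,2]; m=(z>.095)&(z<.115)
p=P[m]; print(len(p),np.median(p[:,2]),cv2.minAreaRect(p[:,:2].astype(np.float32)))
E
```

```text
time_s: 44.05
position: [0.5908, 0.3416, 0.1745]
tcp_rot: [-179.5, -0.4, 173.4]
contact_force: [-0.0, -0.0, 0.5]
opening: 0.047
t 44.0 pos [0.5908 0.3416 0.1745] rot [-179.5   -0.4  173.4] F [-0.  -0.   0.5] open 0.047 q7 51
turn [-0.55 -0.35 -0.32] shift now [-0.0021  0.007   0.0954] shift after turn [-0.0015  0.0061  0.0955]
18552 0.10480894029001889 ((0.5776605010032654, 0.26515597105026245), (0.1802709698677063, 0.23952147364616394), 83.77472686767578)
```

```bash
python3 -m jog '-0.5 -0.4 -0.3 -0.001 0.0065 0.005 0.5; 0 0 0 0 0 0.01 0.5; 0 0 0 0 0 0.015 0.5; 0 0 0 0 0 0.01 0.5; 0 0 0 0 0 0 0.5; 0 0 0 0 0 0 0.5; 0 0 0 0 0 0 0.5; 0 0 0 0 0 0 0.5'; python3 go.py 0.5923 0.348 0.079 173.7
```

```text
time_s: 44.9
position: [0.5924, 0.3486, 0.1315]
tcp_rot: [180.0, 0.1, 173.7]
contact_force: [-0.4, -0.1, -0.0]
opening: 0.0472
t 44.9 pos [0.5924 0.3486 0.1315] rot [1.800e+02 1.000e-01 1.737e+02] F [-0.4 -0.1 -0. ] open 0.0472 q7 51
turn [0.01 0.08 0.04] shift now [ 0.0001 -0.0007  0.0525] shift after turn [ 0.     -0.0007  0.0525]
```

```bash
python3 -m jog '0 0 0 0 0 0.01 0.5; 0 0 0 0 0 0.015 0.5; 0 0 0 0 0 0.015 0.5; 0 0 0 0 0 0.008 0.5; 0 0 0 0 0 0.003 0.5; 0 0 0 0 0 0 0.5; 0 0 0 0 0 0 0.5; 0 0 0 0 0 0 0.5' 60; python3 go.py 0.5923 0.348 0.079 173.7;python3 -m jog '0 0 0 0 0 0 0; 0 0 0 0 0 0 0; 0 0 0 0 0 0 0; 0 0 0 0 0 0 0; 0 0 0 0 0 0 0; 0 0 0 0 0 0 0; 0 0 0 0 0 0 0; 0 0 0 0 0 0 0' 60;python3 -m jog '0 0 0 0 0 0 0; 0 0 0 0 0 0 0; 0 0 0 0 0 0 0; 0 0 0 0 0 -0.01 0; 0 0 0 0 0 -0.01 0; 0 0 0 0 0 -0.015 0; 0 0 0 0 0 -0.015 0; 0 0 0 0 0 -0.02 0' 60; python3 go.py 0.5923 0.348 0.079 173.7
```

```text
time_s: 45.7
position: [0.5925, 0.3486, 0.0756]
tcp_rot: [-180.0, 0.1, 173.7]
contact_force: [-0.2, 0.5, -0.3]
opening: 0.0472
t 45.7 pos [0.5925 0.3486 0.0756] rot [-1.800e+02  1.000e-01  1.737e+02] F [-0.2  0.5 -0.3] open 0.0472 q7 51
turn [-0.01  0.06  0.03] shift now [ 0.0001 -0.0006 -0.0034] shift after turn [ 0.0001 -0.0006 -0.0034]
time_s: 46.5
position: [0.5934, 0.3487, 0.0774]
tcp_rot: [179.9, 0.2, 173.7]
contact_force: [-0.5, -0.9, -0.2]
opening: 0.0115
time_s: 47.3
position: [0.5907, 0.3481, 0.149]
tcp_rot: [-179.9, -0.1, 173.7]
contact_force: [0.1, 0.8, -2.4]
opening: 0.0116
t 47.3 pos [0.5907 0.3481 0.149 ] rot [-1.799e+02 -1.000e-01  1.737e+02] F [ 0.1  0.8 -2.4] open 0.0116 q7 51
turn [-0.1  -0.14  0.02] shift now [-0.0018  0.0002  0.07  ] shift after turn [-0.0016  0.0001  0.07  ]
```

```bash
python3 -m jog '0 0 0 0 0 -0.03 0; 0 0 0 0 0 -0.03 0; 0 0 0 0 0 -0.03 0; 0 0 0 0 0 -0.03 0; 0 0 0 0 0 -0.03 0; 0 0 0 0 0 -0.03 0; 0 0 0 0 0 -0.02 0; 0 0 0 0 0 0 0' && python3 -m jog '0 0 3 0 0 0 0; 0 0 6 0 0 0 0; 0 0 8 0 0 0 0; 0 0 8 0 0 0 0; 0 0 8 0 0 0 0; 0 0 8 0 0 0 0; 0 0 8 0 0 0 0; 0 0 8 0 0 0 0'; python3 go.py 0.593 0.15 0.35 5.1; python3 - <<'E'
from h import *
im,P,s,KT=cam('scene');im2,*_=cam('wrist')
cv2.imwrite('pics/c9.png',np.hstack([cv2.resize(im2,(400,300)),cv2.resize(im,(400,300))])[:,:,::-1])
E
```

```text
time_s: 48.1
position: [0.5905, 0.3485, 0.3717]
tcp_rot: [179.5, 0.4, 173.7]
contact_force: [0.6, -0.0, -3.1]
opening: 0.0118
time_s: 48.9
position: [0.5862, 0.3457, 0.3677]
tcp_rot: [179.8, -0.2, 114.4]
contact_force: [0.5, -1.0, -2.8]
opening: 0.0115
t 48.9 pos [0.5862 0.3457 0.3677] rot [179.8  -0.2 114.4] F [ 0.5 -1.  -2.8] open 0.0115 q7 -2
turn [-1.0000e-01 -3.2000e-01  1.0931e+02] shift now [-0.181  -0.0747  0.0168] shift after turn [-0.0106  0.1955  0.0177]
```

View pics/c9.png

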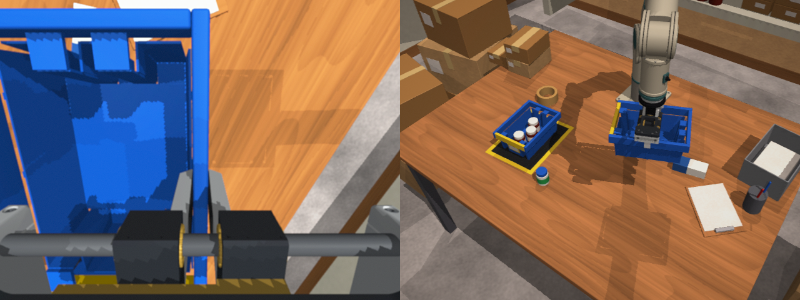

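```bash
python3 -m jog '0 0 8 0 0 0 0; 0 0 8 0 0 0 0; 0 0 8 0 0 0 0; 0 0 8 0 0 0 0; 0 0 8 0 0 0 0; 0 0 8 0 0 0 0; 0 0 8 0 0 0 0; 0 0 8 0 0 0 0' && python3 -m jog '0 0 8 0 0 0 0; 0 0 8 0 0 0 0; 0 0 8 0 0 0 0; 0 0 8 0 0 0 0; 0 0 6 0 0 0 0; 0 0 3 0 0 0 0; 0 0 0 0 0 0 0; 0 0 0 0 0 0 0'; python3 go.py 0.549 -0.349 0.35 5.1
```

```text
time_s: 49.8
position: [0.5834, 0.3429, 0.3633]
tcp_rot: [-179.8, 0.3, 50.1]
contact_force: [0.1, -0.2, -3.4]
opening: 0.0116
time_s: 50.6
position: [0.5795, 0.3398, 0.358]
tcp_rot: [179.6, 1.0, 9.0]
contact_force: [0.8, 0.5, -2.6]
opening: 0.0115
t 50.6 pos [0.5795 0.3398 0.358 ] rot [179.6   1.    9. ] F [ 0.8  0.5 -2.6] open 0.0115 q7 -95
turn [0.39 1.02 3.91] shift now [-0.1378  0.6755  0.0146] shift after turn [-0.0916  0.6834  0.008 ]
```

```bash
python3 -m jog '0.4 1 2 0 0.02 0 0; 0 0 2 0 0.03 0 0; 0 0 0 -0.005 0.04 0 0; 0 0 0 -0.006 0.04 0 0; 0 0 0 -0.006 0.04 0 0; 0 0 0 -0.006 0.04 0 0; 0 0 0 -0.006 0.04 0 0; 0 0 0 -0.006 0.04 0 0' && python3 -m jog '0 0 0 -0.006 0.04 0 0; 0 0 0 -0.006 0.04 0 0; 0 0 0 -0.006 0.04 0 0; 0 0 0 -0.006 0.04 0 0; 0 0 0 -0.006 0.04 0 0; 0 0 0 -0.006 0.04 0 0; 0 0 0 0 0.03 0 0; 0 0 0 0 0.015 0 0'; python3 go.py 0.549 -0.349 0.35 5.1
```

```text
time_s: 51.4
position: [0.5743, 0.0471, 0.3541]
tcp_rot: [-179.8, 0.2, 7.3]
contact_force: [1.0, 0.3, -3.2]
opening: 0.0116
time_s: 52.2
position: [0.5734, -0.257, 0.3544]
tcp_rot: [-179.9, 0.0, 8.4]
contact_force: [0.4, 0.7, -2.2]
opening: 0.0114
t 52.2 pos [ 0.5734 -0.257   0.3544] rot [-179.9    0.     8.4] F [ 0.4  0.7 -2.2] open 0.0114 q7 -41
turn [-0.14  0.05  3.28] shift now [-0.0375  0.0875  0.0042] shift after turn [-0.0325  0.0895  0.0044]
```

```bash
python3 -m jog '0 0 2 -0.01 0.025 0 0; 0 0 1.3 -0.01 0.025 0 0; 0 0 0 -0.008 0.02 0 0; 0 0 0 -0.005 0.014 0.01 0; 0 0 0 0 0.005 0.02 0; 0 0 0 0 0 0.02 0; 0 0 0 0 0 0.01 0; 0 0 0 0 0 0 0'; python3 go.py 0.549 -0.349 0.21 5.1
python3 - <<'E'
from h import *
im,P,s,KT=cam('wrist','w9.png')
p=P[(P[...,2]>s['position'][2]+.0)&(P[...,2]<s['position'][2]+.05)]
z0=np.median(p[:,2]);print('rim z med',z0,'TCP',s['position'][2])
p=P[abs(P[...,2]-z0)<.02]; A=np.c_[p[:,:2],np.ones(len(p))]
k=np.linalg.lstsq(A,p[:,2],rcond=None)[0]; print('slope',k,len(p)); print(cv2.minAreaRect(p[:,:2].astype(np.float32)))
E
```

```text
time_s: 53.0
position: [0.5485, -0.3567, 0.2897]
tcp_rot: [-179.9, -0.0, 5.7]
contact_force: [-0.5, 0.4, -2.6]
opening: 0.0117
t 53.0 pos [ 0.5485 -0.3567  0.2897] rot [-179.9   -0.     5.7] F [-0.5  0.4 -2.6] open 0.0117 q7 -32
turn [-0.12 -0.    0.64] shift now [ 0.0013 -0.0075  0.0797] shift after turn [ 0.0012 -0.0077  0.0797]
rim z med 0.316545830734412 TCP 0.28967712693209763
slope [ 0.02593122 -0.07290403  0.27605783] 37288
((0.550429105758667, -0.28278201818466187), (0.23992404341697693, 0.1818864494562149), 5.8266096115112305)
```

View pics/w9.png

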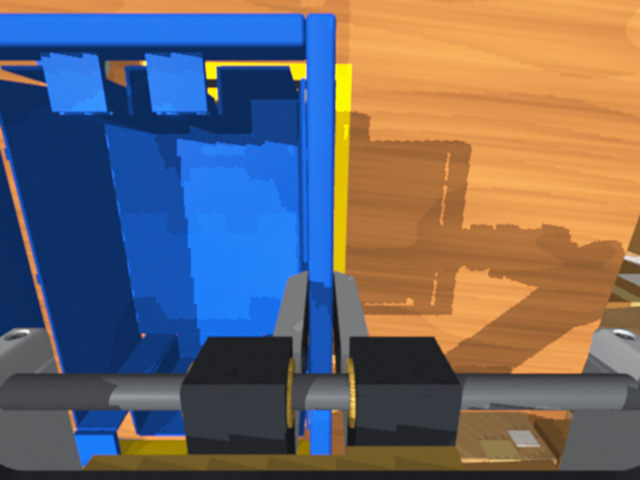

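```bash
python3 - <<'E'
from h import *
im,P,s,KT=cam('wrist')
T=R.from_euler('z',5.7,degrees=True).as_matrix()
q=(P-s['position'])@T   # tote-aligned, origin TCP
for n,b in (('near',(-.006,.006)),('far',(.16,.18))):
  for x0,x1 in((.02,.05),(.05,.08),(.08,.11)):
    m=(q[...,1]>b[0])&(q[...,1]<b[1])&(q[...,0]>x0)&(q[...,0]<x1)&(abs(q[...,2]-.027)<.025)
    print(n,x0,m.sum(),np.percentile(q[m][:,2],[10,50,90]).round(4) if m.sum()>5 else '')
m=(abs(q[...,2]-.027)<.012); c=q[m]; 
print('x max',np.percentile(c[:,0],99.8),'y range',np.percentile(c[:,1],[.2,99.8]))
for y in(0.02,.06,.1,.14):
    m=(abs(q[...,1]-y)<.015)&(q[...,0]>.1)&(abs(q[...,2]-.027)<.025); print('end',y,m.sum(),np.percentile(q[m][:,2],[50,90]).round(4) if m.sum()>5 else '', q[m][:,0].max() if m.sum() else '')
E
```

```text
near 0.02 1529 [0.027  0.0279 0.0287]
near 0.05 1783 [0.0271 0.028  0.0289]
near 0.08 2112 [0.0272 0.0281 0.029 ]
far 0.02 961 [0.0031 0.0068 0.0119]
far 0.05 164 [0.0023 0.0036 0.0059]
far 0.08 0 
x max 0.12879067093440005 y range [-0.01596688  0.16320355]
end 0.02 3636 [0.0278 0.029 ] 0.12905264616914836
end 0.06 5653 [0.023  0.0288] 0.12898194833465043
end 0.1 5473 [0.025  0.0287] 0.12922468862728084
end 0.14 411 [0.0135 0.027 ] 0.12396432432570711
```

Tote 2 hangs level (end rim constant at 28.8 mm above the TCP across 80 mm), yellow end towards −x. Lower to just above tote 1.

```bash
python3 -m jog '0 0 0.6 -0.001 -0.0075 0.01 0; 0 0 0 0 0 0.015 0; 0 0 0 0 0 0.015 0; 0 0 0 0 0 0.015 0; 0 0 0 0 0 0.01 0; 0 0 0 0 0 0 0; 0 0 0 0 0 0 0; 0 0 0 0 0 0 0'; python3 go.py 0.547 -0.349 0.172 5.1
```

```text
time_s: 53.9
position: [0.5541, -0.3509, 0.2334]
tcp_rot: [179.5, -0.9, 5.6]
contact_force: [0.0, -0.1, -2.6]
opening: 0.0116
t 53.9 pos [ 0.5541 -0.3509  0.2334] rot [179.5  -0.9   5.6] F [ 0.  -0.1 -2.6] open 0.0116 q7 -31
turn [ 0.51 -0.89  0.5 ] shift now [-0.0079 -0.0031  0.0612] shift after turn [-0.0069 -0.0025  0.0614]
```

```bash
python3 -m jog '0.5 -0.9 0.5 -0.007 -0.0025 0.003 0; 0 0 0 0 0 0.005 0; 0 0 0 0 0 0.008 0; 0 0 0 0 0 0.008 0; 0 0 0 0 0 0.005 0; 0 0 0 0 0 0 0; 0 0 0 0 0 0 0; 0 0 0 0 0 0 0'; python3 go.py 0.547 -0.349 0.172 5.1
```

```text
time_s: 54.7
position: [0.5467, -0.3495, 0.2026]
tcp_rot: [180.0, 0.0, 5.1]
contact_force: [0.3, -0.5, -3.7]
opening: 0.0114
t 54.7 pos [ 0.5467 -0.3495  0.2026] rot [180.    0.    5.1] F [ 0.3 -0.5 -3.7] open 0.0114 q7 -30
turn [ 0.02  0.02 -0.05] shift now [ 0.0004 -0.0005  0.0306] shift after turn [ 0.0004 -0.0005  0.0306]
```

```bash
python3 -m jog '0 0 0 0 0 0.005 0; 0 0 0 0 0 0.006 0; 0 0 0 0 0 0.006 0; 0 0 0 0 0 0.004 0; 0 0 0 0 0 0.002 0; 0 0 0 0 0 0 0; 0 0 0 0 0 0 0; 0 0 0 0 0 0 0'; python3 go.py 0.547 -0.349 0.172 5.1
```

```text
time_s: 55.5
position: [0.547, -0.3497, 0.1779]
tcp_rot: [180.0, -0.0, 5.1]
contact_force: [-0.0, 0.2, -3.0]
opening: 0.0115
t 55.5 pos [ 0.547  -0.3497  0.1779] rot [180.   -0.    5.1] F [-0.   0.2 -3. ] open 0.0115 q7 -29
turn [ 0.05 -0.01 -0.04] shift now [ 0.0001 -0.0007  0.0059] shift after turn [ 0.0001 -0.0007  0.0059]
```

```bash
python3 -m jog '0 0 0 0 0 0.002 0; 0 0 0 0 0 0.002 0; 0 0 0 0 0 0.001 0; 0 0 0 0 0 0.001 0; 0 0 0 0 0 0 0; 0 0 0 0 0 0 0; 0 0 0 0 0 0 0; 0 0 0 0 0 0 0'; python3 go.py 0.547 -0.349 0.172 5.1
```

```text
time_s: 56.3
position: [0.5474, -0.3501, 0.1728]
tcp_rot: [179.9, -0.1, 5.1]
contact_force: [-0.5, -1.0, -1.0]
opening: 0.0115
t 56.3 pos [ 0.5474 -0.3501  0.1728] rot [ 1.799e+02 -1.000e-01  5.100e+00] F [-0.5 -1.  -1. ] open 0.0115 q7 -29
turn [ 0.09 -0.1  -0.04] shift now [-0.0003 -0.0011  0.0008] shift after turn [-0.0003 -0.0011  0.0008]
```

Contact at the expected height. Release, rise and check.

```bash
python3 -m jog '0 0 0 0 0 0.001 0; 0 0 0 0 0 0 0; 0 0 0 0 0 0 0.3; 0 0 0 0 0 0 0.3; 0 0 0 0 0 0 0.3; 0 0 0 0 0 0 0.3; 0 0 0 0 0 0 0.3; 0 0 0 0 0 0 0.3';python3 -m jog '0 0 0 0 0 -0.01 0.3; 0 0 0 0 0 -0.02 0.4; 0 0 0 0 0 -0.03 0.5; 0 0 0 0 0 -0.03 0.7; 0 0 0 0 0 -0.03 0.8; 0 0 0 0 0 -0.02 0.8; 0 0 0 0 0 0 0.8; 0 0 0 0 0 0 0.8'; python3 - <<'E'
from h import *
im,P,s,KT=cam('wrist','w10.png')
z=P[...,2]; m=(z>.185)&(z<.215)&(P[...,1]<-.13)
p=P[m]; print(len(p),np.percentile(p[:,2],[10,50,95]),cv2.minAreaRect(p[:,:2].astype(np.float32)))
m=(z>.195)&(z<.206);p=P[m];print('slope',np.linalg.lstsq(np.c_[p[:,:2],np.ones(len(p))],p[:,2],rcond=None)[0])
m=(z>.095)&(z<.112)&(np.hypot(P[...,0]-.54,P[...,1]+.265)<.17);p=P[m];print('lower',len(p),cv2.minAreaRect(p[:,:2].astype(np.float32)))
im2,P,s,KT=cam('top')
for u,v in((361,180),):
    p=P[v-25:v+26,u-20:u+21].reshape(-1,3); p=p[(p[:,2]>.062)&(p[:,2]<.074)]
    print(len(p),p.mean(0).round(3) if len(p) else '')
im3,*_=cam('scene')
cv2.imwrite('pics/c10.png',np.hstack([cv2.resize(im,(400,300)),cv2.resize(im3[60:360,60:460],(400,300))])[:,:,::-1])
E
python3 go.py 0.687 -0.057 0.25 5.1
```

```text
time_s: 57.1
position: [0.5482, -0.3505, 0.1726]
tcp_rot: [179.9, -0.2, 5.0]
contact_force: [-0.3, -0.6, 0.3]
opening: 0.0284
time_s: 57.9
position: [0.5469, -0.3507, 0.3215]
tcp_rot: [179.8, -0.2, 5.0]
contact_force: [0.5, -0.4, -0.8]
opening: 0.0748
16856 [0.18954821 0.19942022 0.20107393] ((0.5440437197685242, -0.26572832465171814), (0.24962297081947327, 0.17985081672668457), 5.276844024658203)
slope [ 0.00236777 -0.00237719  0.19777192]
lower 18870 ((0.5408095717430115, -0.25918710231781006), (0.24582836031913757, 0.16635800898075104), 5.089658260345459)
157 [ 0.687 -0.057  0.068]
t 58.0 pos [ 0.5466 -0.3503  0.3203] rot [ 1.798e+02 -1.000e-01  5.000e+00] F [-0.3  0.7  0. ] open 0.0755 q7 -34
turn [ 0.16 -0.12 -0.13] shift now [ 0.1652 -0.2803  0.0699] shift after turn [ 0.166  -0.2797  0.0703]
```

View pics/c10.png

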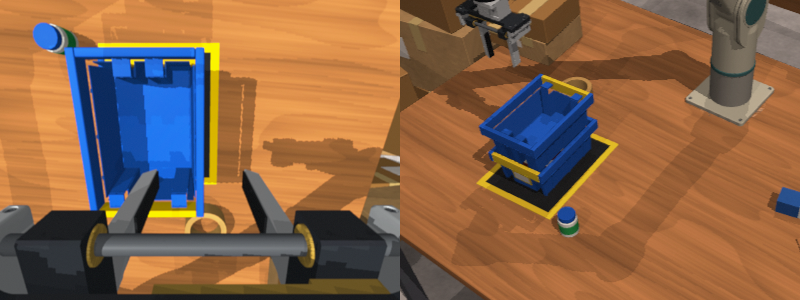

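Tote 2 is on the saddles: rim at 0.200, level, 2.5 mm off centre. I'll turn the jaws along x for the white jar, to stay clear of the stack.

```bash
python3 -m jog '0 0 -4 0 0 0 0.8; 0 0 -8 0 0 0 0.8; 0 0 -8 0 0 0 0.8; 0 0 -8 0 0 0 0.8; 0 0 -8 0 0 0 0.8; 0 0 -8 0 0 0 0.8; 0 0 -8 0 0 0 0.8; 0 0 -8 0 0 0 0.8'; python3 -m jog '0 0 -8 0 0 0 0.8; 0 0 -8 0 0 0 0.8; 0 0 -8 0 0 0 0.8; 0 0 -5 0 0 0 0.8; 0 0 0 0.03 0.015 0 0.8; 0 0 0 0.045 0.02 0 0.8; 0 0 0 0.045 0.02 0 0.8; 0 0 0 0.045 0.02 0 0.8'; python3 go.py 0.687 -0.057 0.2 95.1
```

```text
time_s: 58.85
position: [0.5429, -0.3459, 0.3078]
tcp_rot: [-179.0, -0.1, 67.3]
contact_force: [-0.3, -0.1, 0.2]
opening: 0.0752
time_s: 59.65
position: [0.5883, -0.1755, 0.2959]
tcp_rot: [-178.0, -0.9, 96.7]
contact_force: [0.8, 0.3, 0.9]
opening: 0.0754
t 59.6 pos [ 0.5883 -0.1755  0.2959] rot [-178.    -0.9   96.7] F [0.8 0.3 0.9] open 0.0754 q7 29
turn [-2.02 -0.88  1.64] shift now [0.1046 0.1152 0.0936] shift after turn [0.1092 0.1088 0.0959]
```

```bash
python3 -m jog '-1 -0.5 0.8 0.03 0.03 0 0.8; -1 -0.4 0.8 0.03 0.03 0 0.8; 0 0 0 0.02 0.02 0 0.8; 0 0 0 0.015 0.015 0 0.8; 0 0 0 0.01 0.01 0.02 0.8; 0 0 0 0 0 0.03 0.8; 0 0 0 0 0 0.03 0.8; 0 0 0 0 0 0 0.8'; python3 go.py 0.687 -0.057 0.1 95.1; python3 - <<'E'
from h import *
im,P,s,KT=cam('wrist')
z=P[...,2]; m=(z>.06)&(z<.075)&(np.hypot(P[...,0]-.687,P[...,1]+.057)<.06)
p=P[m]; print(len(p),(p.max(0)+p.min(0))/2, p.max(0)-p.min(0))
E
```

```text
time_s: 60.45
position: [0.6816, -0.038, 0.2005]
tcp_rot: [-179.2, -0.6, 96.1]
contact_force: [-0.3, -0.7, -1.6]
opening: 0.0753
t 60.5 pos [ 0.6816 -0.038   0.2005] rot [-179.2   -0.6   96.1] F [-0.3 -0.7 -1.6] open 0.0753 q7 16
turn [-0.85 -0.59  0.98] shift now [-0.0205  0.0049  0.1002] shift after turn [-0.0194  0.0037  0.1005]
1694 [ 0.68966897 -0.05587587  0.06519067] [0.0444113  0.04394894 0.0102616 ]
```

```bash
python3 -m jog '-0.8 -0.6 1 -0.009 0.003 0.01 0.8; 0 0 0 -0.009 0.003 0.02 0.8; 0 0 0 0 0 0.02 0.8; 0 0 0 0 0 0.02 0.8; 0 0 0 0 0 0.01 0.8; 0 0 0 0 0 0 0.8; 0 0 0 0 0 0 0.8; 0 0 0 0 0 0 0.8'; python3 go.py 0.689 -0.056 0.026 95.1
```

```text
time_s: 61.3
position: [0.6984, -0.0599, 0.132]
tcp_rot: [178.9, 0.3, 94.9]
contact_force: [-0.3, 0.7, 0.1]
opening: 0.0751
t 61.3 pos [ 0.6984 -0.0599  0.132 ] rot [178.9   0.3  94.9] F [-0.3  0.7  0.1] open 0.0751 q7 18
turn [ 1.08  0.29 -0.22] shift now [ 0.0052 -0.0111  0.1058] shift after turn [ 0.0047 -0.0091  0.106 ]
```

```bash
python3 -m jog '1 0.3 -0.2 0.005 -0.009 0.01 0.8; 0 0 0 0 0 0.01 0.8; 0 0 0 0 0 0.015 0.8; 0 0 0 0 0 0.01 0.8; 0 0 0 0 0 0 0.8; 0 0 0 0 0 0 0.8; 0 0 0 0 0 0 0.8; 0 0 0 0 0 0 0.8'; python3 go.py 0.689 -0.056 0.026 95.1
```

```text
time_s: 62.1
position: [0.6892, -0.055, 0.0841]
tcp_rot: [179.9, -0.0, 95.1]
contact_force: [-0.1, 0.1, -0.0]
opening: 0.0752
t 62.1 pos [ 0.6892 -0.055   0.0841] rot [179.9  -0.   95.1] F [-0.1  0.1 -0. ] open 0.0752 q7 18
turn [ 0.09 -0.04  0.03] shift now [-0.001  -0.0004  0.0581] shift after turn [-0.001  -0.0003  0.0581]
```

```bash
python3 -m jog '0 0 0 -0.001 0 0.01 0.8; 0 0 0 0 0 0.015 0.8; 0 0 0 0 0 0.015 0.8; 0 0 0 0 0 0.012 0.8; 0 0 0 0 0 0.003 0.8; 0 0 0 0 0 0 0.8; 0 0 0 0 0 0 0.8; 0 0 0 0 0 0 0' 25; python3 go.py 0.689 -0.056 0.026 95.1; python3 -m jog '0 0 0 0 0 0 0; 0 0 0 0 0 0 0; 0 0 0 0 0 0 0; 0 0 0 0 0 0 0; 0 0 0 0 0 0 0; 0 0 0 0 0 0 0; 0 0 0 0 0 -0.01 0; 0 0 0 0 0 -0.02 0';python3 -m jog '0 0 0 0 0 -0.03 0; 0 0 0 0 0 -0.03 0; 0 0 0 0 0 -0.03 0; 0 0 0 0 0 -0.04 0; 0 0 0 0 0 -0.04 0; 0 0 0 0 0 -0.04 0; 0 0 0 0 0 -0.03 0; 0 0 0 0 0 0 0'; python3 go.py 0.544 -0.2657 0.28 95.1
```

```text
time_s: 62.9
position: [0.6892, -0.0562, 0.0235]
tcp_rot: [180.0, -0.0, 95.1]
contact_force: [-0.5, 0.7, -0.0]
opening: 0.0704
t 62.9 pos [ 0.6892 -0.0562  0.0235] rot [180.   -0.   95.1] F [-0.5  0.7 -0. ] open 0.0704 q7 19
turn [ 0.05 -0.04  0.02] shift now [ 0.0002 -0.0001 -0.0025] shift after turn [ 0.0002 -0.0001 -0.0025]
time_s: 63.7
position: [0.6872, -0.0558, 0.053]
tcp_rot: [-179.8, -0.1, 95.1]
contact_force: [-0.1, 0.2, -0.8]
opening: 0.0496
time_s: 64.5
position: [0.6879, -0.0568, 0.3105]
tcp_rot: [179.8, -0.0, 95.1]
contact_force: [0.6, -0.4, -0.8]
opening: 0.0496
t 64.5 pos [ 0.6879 -0.0568  0.3105] rot [179.8  -0.   95.1] F [ 0.6 -0.4 -0.8] open 0.0496 q7 15
turn [ 0.16 -0.   -0.04] shift now [-0.1954 -0.1618  0.0301] shift after turn [-0.1952 -0.1619  0.0305]
```

```bash
python3 -m jog '0 0 0 -0.015 -0.012 0 0; 0 0 0 -0.03 -0.025 0 0; 0 0 0 -0.035 -0.03 0 0; 0 0 0 -0.035 -0.03 0 0; 0 0 0 -0.03 -0.025 0 0; 0 0 0 -0.02 -0.018 0 0; 0 0 0 -0.01 -0.008 0 0; 0 0 0 0 0 0 0'; python3 go.py 0.544 -0.2657 0.25 95.1
```

```text
time_s: 65.3
position: [0.5366, -0.2551, 0.299]
tcp_rot: [-179.0, -0.3, 94.8]
contact_force: [0.7, 0.3, -1.6]
opening: 0.0496
t 65.3 pos [ 0.5366 -0.2551  0.299 ] rot [-179.    -0.3   94.8] F [ 0.7  0.3 -1.6] open 0.0496 q7 36
turn [-1.03 -0.28 -0.29] shift now [-0.0114  0.0074  0.0488] shift after turn [-0.0112  0.0064  0.049 ]
```

```bash
python3 -m jog '-1 -0.3 -0.3 -0.011 0.0065 0.01 0; 0 0 0 0 0 0.015 0; 0 0 0 0 0 0.015 0; 0 0 0 0 0 0.01 0; 0 0 0 0 0 0 0; 0 0 0 0 0 0 0; 0 0 0 0 0 0 0; 0 0 0 0 0 0 0'; python3 go.py 0.544 -0.2657 0.1215 95.1
```

```text
time_s: 66.1
position: [0.5483, -0.2568, 0.2445]
tcp_rot: [180.0, -0.4, 95.7]
contact_force: [-1.2, 0.1, -1.1]
opening: 0.0497
t 66.1 pos [ 0.5483 -0.2568  0.2445] rot [180.   -0.4  95.7] F [-1.2  0.1 -1.1] open 0.0497 q7 38
turn [ 0.02 -0.36  0.65] shift now [-0.0092 -0.0052  0.1229] shift after turn [-0.0085 -0.0051  0.123 ]
```

```bash
python3 -m jog '0 -0.4 0.6 -0.0085 -0.005 0.01 0; 0 0 0 0 0 0.015 0; 0 0 0 0 0 0.02 0; 0 0 0 0 0 0.02 0; 0 0 0 0 0 0.01 0; 0 0 0 0 0 0 0; 0 0 0 0 0 0 0; 0 0 0 0 0 0 0'; python3 go.py 0.544 -0.2657 0.1215 95.1
```

```text
time_s: 66.9
position: [0.5438, -0.272, 0.1685]
tcp_rot: [179.7, 0.5, 94.8]
contact_force: [0.4, 0.3, -0.3]
opening: 0.0497
t 66.9 pos [ 0.5438 -0.272   0.1685] rot [179.7   0.5  94.8] F [ 0.4  0.3 -0.3] open 0.0497 q7 40
turn [ 0.28  0.46 -0.28] shift now [0.0066 0.0005 0.0469] shift after turn [0.0062 0.0008 0.047 ]
```

```bash
python3 -m jog '0.3 0.5 -0.3 0.006 0.0005 0.01 0; 0 0 0 0 0 0.01 0; 0 0 0 0 0 0.01 0; 0 0 0 0 0 0.005 0; 0 0 0 0 0 0 0; 0 0 0 0 0 0 0; 0 0 0 0 0 0 0; 0 0 0 0 0 0 0'; python3 go.py 0.544 -0.2657 0.1215 95.1
```

```text
time_s: 67.7
position: [0.5451, -0.2659, 0.1319]
tcp_rot: [179.9, 0.0, 95.2]
contact_force: [0.2, 0.3, -1.6]
opening: 0.0497
t 67.7 pos [ 0.5451 -0.2659  0.1319] rot [179.9   0.   95.2] F [ 0.2  0.3 -1.6] open 0.0497 q7 41
turn [0.12 0.   0.07] shift now [ 0.0003 -0.0011  0.0104] shift after turn [ 0.0003 -0.0011  0.0104]
```

```bash
python3 -m jog '0 0 0 0 0 0.003 0; 0 0 0 0 0 0.003 0; 0 0 0 0 0 0.002 0; 0 0 0 0 0 0.001 0; 0 0 0 0 0 0 0; 0 0 0 0 0 0 0; 0 0 0 0 0 0 0; 0 0 0 0 0 0 0'; python3 go.py 0.544 -0.2657 0.1215 95.1
```

```text
time_s: 68.5
position: [0.5456, -0.2662, 0.1228]
tcp_rot: [179.8, 0.0, 95.2]
contact_force: [-0.2, -0.8, -1.8]
opening: 0.0498
t 68.5 pos [ 0.5456 -0.2662  0.1228] rot [179.8   0.   95.2] F [-0.2 -0.8 -1.8] open 0.0498 q7 41
turn [0.19 0.04 0.07] shift now [ 0.0006 -0.0016  0.0013] shift after turn [ 0.0006 -0.0016  0.0013]
```

```bash
python3 -m jog '0 0 0 0 0 0.001 0; 0 0 0 0 0 0.001 0; 0 0 0 0 0 0 0; 0 0 0 0 0 0 0.72; 0 0 0 0 0 0 0.72; 0 0 0 0 0 0 0.72; 0 0 0 0 0 0 0.72; 0 0 0 0 0 0 0.72';python3 -m jog '0 0 0 0 0 -0.01 0.72; 0 0 0 0 0 -0.02 0.72; 0 0 0 0 0 -0.03 0.72; 0 0 0 0 0 -0.03 0.72; 0 0 0 0 0 -0.03 0.72; 0 0 0 0 0 -0.03 0.72; 0 0 0 0 0 -0.03 0.72; 0 0 0 0 0 0 0.72'; python3 -m jog '0 0 0 0.03 0 0 0.72; 0 0 0 0.04 0 0 0.72; 0 0 0 0.04 0 0 0.72; 0 0 0 0.02 0 0 0.72; 0 0 0 0 0 0 0.72; 0 0 0 0 0 0 0.72; 0 0 0 0 0 0 0.72; 0 0 0 0 0 0 0.72'; python3 - <<'E'
from h import *
im,P,s,KT=cam('wrist','w11.png'); z=P[...,2]; print(s['position'])
m=(z>.185)&(z<.215)&(np.hypot(P[...,0]-.544,P[...,1]+.2657)<.17)
p=P[m]; print('rim',len(p),np.percentile(p[:,2],[50,95]),cv2.minAreaRect(p[:,:2].astype(np.float32)))
m=(z>.158)&(z<.175)&(np.hypot(P[...,0]-.5445,P[...,1]+.266)<.03);p=P[m]; print('jar',len(p),np.median(p[:,2]),(p.max(0)+p.min(0))/2)
im3,*_=cam('scene')
im2,*_=cam('top')
cv2.imwrite('pics/c11.png',np.vstack([np.hstack([cv2.resize(im,(400,300)),cv2.resize(im3[60:360,60:460],(400,300))]),np.hstack([cv2.resize(im2,(400,300)),cv2.resize(im3,(400,300))])])[:,:,::-1])
E
```

```text
time_s: 69.3
position: [0.5465, -0.2668, 0.1233]
tcp_rot: [179.7, 0.1, 95.2]
contact_force: [0.6, 0.3, 0.2]
opening: 0.0675
time_s: 70.1
position: [0.5448, -0.2669, 0.3145]
tcp_rot: [179.6, 0.2, 95.1]
contact_force: [-1.0, -0.9, -0.1]
opening: 0.0678
time_s: 70.9
position: [0.5307, -0.1381, 0.3139]
tcp_rot: [179.7, 0.3, 94.7]
contact_force: [-0.1, -0.2, -0.3]
opening: 0.0675
[ 0.53074562 -0.13807245  0.31386695]
rim 10145 [0.19946379 0.20117094] ((0.5443252921104431, -0.2652018070220947), (0.25007563829421997, 0.18105965852737427), 5.010836124420166)
jar 1285 0.16628307132765663 [ 0.54760351 -0.2658378   0.16331435]
```

View pics/c11.png

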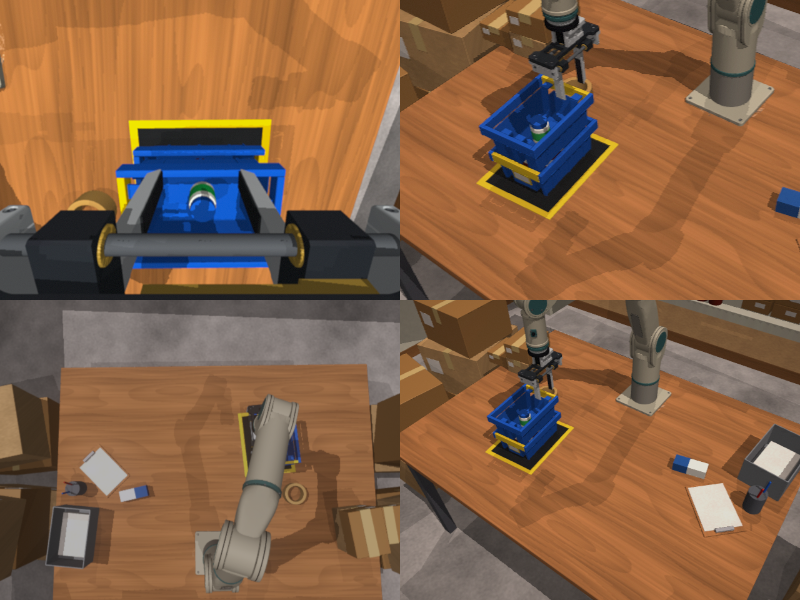

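The white jar stands in the upper tote (top at 0.166 m, as expected) and no jars remain on the bench. The bystanders are in place and the arm is clear.

```bash
python3 -c "
from plant import manip
print(manip.sign_off())"
```

```text
the job is handed in; nothing more can be done
None
```

The job is done and handed in at about 71 s of the 210 s allowed. No verdict was reported.

- **Tote 1:** it was set in the bay about 1 mm and 0.1° off.
- **Brown jars:** all three stood upright on tote 1's floor, tops at 71 mm. I did not see them again after stacking.
- **Tote 2:** I set it on top turned end for end. Its rim is at 0.200 m (the height for resting on the saddles), level, and its centre is about 3 mm from where tote 1 was set.
- **White jar:** only one was present. It stands upright near the middle of tote 2, with its top at 0.166 m.
- **Bystanders:** the carton, tape roll and clipboard look unmoved in the last pictures. I did not measure them.

- **Failed step:** the first pinch on tote 1 closed on air because I lifted before the fingers had shut. A second look showed nothing had moved, and I gripped it again.
- **Disagreement:** just before stacking, the wrist camera put tote 2 about 3 mm further along x than the grip suggested. I split the difference, which is well within the 8 mm of play.

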